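# Worn bearings tipped into the push-latch parts box

## Task

Clear the worn bearings off the bench. Collect every loose bearing in the aluminium tray while the parts box is still shut; only then push the box's latch so that its lid springs open, and tip the tray over the box so that all the bearings slide off it into the box. Set the empty tray back flat and wholly on its mat, and push the lid down until the latch holds it shut (look: it springs up again if the latch has not caught).

Things in the scene. Friction and masses are not known exactly. Their poses are not given: they have to be found in the camera images.
- parts_box: grey steel box with a blue lid, fixed; 170 (x) x 200 (y) mm outside, 4 mm walls, rim 90 mm above the bench, inner floor at 7 mm. Origin: centre of its footprint on the bench; z up, -x is its front with a black latch housing (54 mm wide, standing out 32 mm, top 72 mm high), +x its back with the hinge
- box_lid (a joint): angle of the lid, rad: 0 = shut and latched, grows as it opens, 1.50 = fully open, nearly upright; a push takes it to -0.039, its stop. A spring with a damper (about 1 s) opens it. Push-push latch: from shut, a push to the stop (below -0.034) and letting go sets it free to spring open; from open, a push down to the stop and letting go catches it at 0. A shorter push changes nothing
- lid_press (a point): centre of the black ribbed thumb pad (26 x 44 mm) on top of the lid's front tab; moves with the lid, 188 mm from the hinge, 105 mm above the bench when shut, which is the level of the pad's top; travel to the stop there 7 mm. About 2 N at the pad moves the lid off shut; 6 to 10 N brings it firmly to the stop
- lid_hinge (a point): middle of the lid's hinge line, which runs along the box's y axis at the back, 88 mm behind the box's origin and 101 mm above the bench. The lid is a plate 182 mm long and 212 mm wide, 2 mm below to 2 mm above the hinge line's level when shut, with a front tab to 206 mm; its skirt hangs down 12 mm. Open, its outer (back) face looks away from the robot, its edge 0.28 m and its tab 0.31 m high
- tray: light aluminium tray, 0.17 kg, on 2 mm rubber feet; top of its floor 5 mm above its underside, inside 134 mm (x) by 150 mm (y -79 to +71), walls 13 mm above the floor at both x sides and at +y; the -y side is the pouring edge, its last 14 mm turned up by 4 mm. Polished: bearings slide off at 0.6 rad of tilt. Origin: on the underside; z up. Loose, standing on the mat
- tray_handle (a point): middle of the tray's black handle, an upright rubber block 32 mm wide (tray x), 12 mm thick (tray y), its top 54 mm and its lower end 18 mm above the tray's underside; 92 mm from the tray's origin towards +y (12 mm clear of the back wall, on a bracket up to 20 mm high), 40 mm above the underside
- mat: dark green rubber mat, 190 (x) x 220 (y) x 3 mm, fixed, the tray's place; origin: centre of its underside, z up
- bearing_a: ball bearing with bright steel rings, a puck 52 mm across and 16 mm high, 0.12 kg, lying flat; origin: centre of its underside, z up out of it. Loose. Lies on the bench, or is absent. Behind the bearings a fixed paper pile 59 mm high covers world x over 0.50, y -0.14 to 0.16
- bearing_b: ball bearing with bright steel rings, a puck 52 mm across and 16 mm high, 0.12 kg, lying flat; origin: centre of its underside, z up out of it. Loose. Lies on the bench, or is absent. Behind the bearings a fixed paper pile 59 mm high covers world x over 0.50, y -0.14 to 0.16
- bearing_c: ball bearing with bright steel rings, a puck 52 mm across and 16 mm high, 0.12 kg, lying flat; origin: centre of its underside, z up out of it. Loose. Lies on the bench, or is absent. Behind the bearings a fixed paper pile 59 mm high covers world x over 0.50, y -0.14 to 0.16
- bearing_d: ball bearing with bright steel rings, a puck 52 mm across and 16 mm high, 0.12 kg, lying flat; origin: centre of its underside, z up out of it. Loose. Already lies in the tray, or is absent
- tape_e: roll of blue tape, 84 mm across, 24 mm high, a bystander to be left alone; origin: centre of its underside
- calculator: desk calculator, 125 x 78 x 17 mm, a bystander to be left alone; origin: centre of its underside
- screwdriver: screwdriver with a yellow handle, 179 mm long, a bystander to be left alone, lying at the front edge of the bench; origin: centre of its underside

How it is judged:
By the outcome, as a careful person would: the job done as asked, in the order asked, and still so for the second after the job is handed in, with the robot touching nothing.
Of bearing_a, bearing_b, bearing_c, bearing_d only 3 to 4 are there at a start; the rules pass over those that are not, and their reading is None.
At some moment in a run one of bearing_a, bearing_b, bearing_c, tray may be knocked a few centimetres aside while the robot is not near it.
It also fails if it takes over 208 s, if anything falls off the work surface, if the arm or the gripper's body presses on something with over 40 N, if the wrist force passes 120 N, or if a joint passes its speed limit or range.

## Robot

A 6-joint arm with a two-finger parallel gripper is mounted at the origin on a cart in front of the work surface, level with it; the furniture and walls round the work are solid. World frame = base frame: x ahead of the robot, y to its left, z up, the work surface at z = 0. Lengths are in m, angles in rad, forces in N, time in s.
With the tool pointing down it reaches from about 0.4 to 0.825 m from the base axis. Payload 7 kg.
Tool frame: the origin (TCP) lies midway between the tips of the shut fingers; the grasp point (between the pads) lies 19 mm behind it; z points along the fingers, x is the direction in which the jaws open and shut, and the axes are right-handed (so a half turn about z gives the same grasp; the last joint's range is limited). The gripper opens to 88 mm and grips with 3 to 60 N. Pads are 19 mm wide; open, the fingers measure 130 mm over their backs; the gripper's body (78 mm by 193 mm) begins 47 mm behind the grasp point.
Start: joints at [1.537, 0.359, 0.012, 0, -1.224, -0.288], TCP at [0.213, 0.64, 0.227] pointing down, gripper open.
Joint ranges: [-3.07, 3.07], [-1.43, 2.12], [-1.02, 1.25], [-3.03, 1.67], [-3.05, -0], [-3.03, 3.03]. Speed limits (rad/s): [2.39, 2.39, 3.01, 3.14, 3.14, 3.14].

## Interface

Orientations are given as [roll, pitch, yaw] about the fixed x, y, z axes, in that order (R = Rz(yaw) Ry(pitch) Rx(roll)).
In Python, from station import arm, grab_frame, camera_params gives the robot as it stands.
- The arm moves only by the shell command python3 -m handwheel 'ROWS' [FORCE]. ROWS is JSON, a list that holds one entry, the list of rows, each a list of 5 numbers: the finger opening in m, from 0 to 0.0876, then the shift along the tool's x, y, z in m, then the turn about the tool's z in degrees. A call has 1 to 20 rows; each row is the pose to reach, as a shift and turn from the pose measured when the call began, along the tool's axes at that moment; what a row does not reach only later rows make up. A row lasts 1/12 s, in which the tool goes at most 41.7 mm and 7.16 degrees, less where a joint would pass 70% of its speed; a pose out of reach is approached as far as the arm can. A call with a gripper value outside its range is refused whole. The fingers move at their own pace and stop on an object; FORCE is the grip in N (left out, the last holds). Time passes only in rows, so rows that repeat a pose let the fingers close. It gives the time, the measured TCP pose, the force and the opening at its end, in the units of the state.
- arm.get_state(): the state, without advancing time (a new reading comes with each control period).
- grab_frame(name): name is "side" or "top" or "wrist"; returns the picture (384x512x3 uint8, blue, green, red); there is no depth.
- camera_params(name): a dict with "intrinsics" (3x3 intrinsics, pixels), "R" (3x3) and "t" (3): a world point X has camera coordinates R X + t; the wrist camera has in their place "tool_from_camera" (4x4, takes a point from camera to tool coordinates, whose origin is the TCP and whose axes are the tool frame's). Camera axes: x right, y down, z forward; pixel columns grow to the right and rows downward; lengths in m; the calibration is good to about 2 mm. A picture is of the moment at which its call begins: read the wrist's pose just before it. camera_params takes no time and is no camera call.
- arm.job_done(): hands the job in, once; it reports no verdict.
The state is a dict: "t": time; "q": joint angles; "qd": joint speeds; "joint_efforts": joint torques, N m; "eef_pos": TCP position; "ee_rot": TCP orientation; "force": force on the tool from outside, world axes, zero at the start; "moment": the same for the moment, N m; "width": finger opening in m.
Only numpy, scipy, OpenCV 4.12 (cv2) and the standard library are available. Lean on these libraries where they do the work, as an engineer would, in place of code of your own. Each camera call takes 0.05 s, during which the arm holds its last target.

## Working session

There is one attempt and no reset: what is moved stays moved. The work goes in short steps, Python scripts to look and compute and a shell command to move; the robot and the scene stay as the last step left them, time stands still between calls to the robot, and variables do not carry over. Pictures are saved under pics/ and viewed, and the job is handed in when it is done.

I'll start with the state and the camera views.

```bash
ls; mkdir -p pics
python3 - <<'E'
from station import arm, grab_frame, camera_params
import cv2, numpy as np
np.set_printoptions(precision=4,suppress=True)
s=arm.get_state()
for k in s: print(k,np.round(s[k],4))
for n in ["side","top","wrist"]:
    im=grab_frame(n); cv2.imwrite(f"pics/{n}0.png",im)
    p=camera_params(n); print(n,{k:np.round(np.array(v),4).tolist() for k,v in p.items()})
E
```

```text
pics
t 0.0
q [ 1.5371  0.3594  0.0111 -0.0004 -1.2241 -0.2881]
qd [-0.0001 -0.0007 -0.0008 -0.0028  0.0002  0.0007]
joint_efforts [ -0.0009 -58.2715  29.3051   6.9972   0.0069  -0.0002]
eef_pos [0.2133 0.6399 0.2256]
ee_rot [-3.1415 -0.0016 -1.8927]
force [ 0.4365 -0.6153  0.3118]
moment [ 0.0746  0.0451 -0.0221]
width 0.0878
side {'intrinsics': [[371.8401, 0.0, 247.2988], [0.0, 371.8401, 186.1462], [0.0, 0.0, 1.0]], 'R': [[0.9992, 0.0342, 0.0224], [0.0371, -0.5292, -0.8477], [-0.0171, 0.8478, -0.53]], 't': [-0.492, 0.0279, 1.5292]}
top {'intrinsics': [[400.9332, 0.0, 260.0441], [0.0, 400.9332, 194.0489], [0.0, 0.0, 1.0]], 'R': [[0.0286, -0.9994, -0.0177], [-0.9917, -0.0262, -0.1256], [0.125, 0.0212, -0.9919]], 't': [-0.0828, 0.4861, 1.341]}
wrist {'intrinsics': [[278.3752, 0.0, 255.6542], [0.0, 278.3752, 192.3762], [0.0, 0.0, 1.0]], 'tool_from_camera': [[1.0, -0.0004, 0.0008, 0.0007], [0.0002, 0.9662, 0.2576, -0.0689], [-0.0009, -0.2576, 0.9662, -0.1563], [0.0, 0.0, 0.0, 1.0]]}
```

View pics/side0.png

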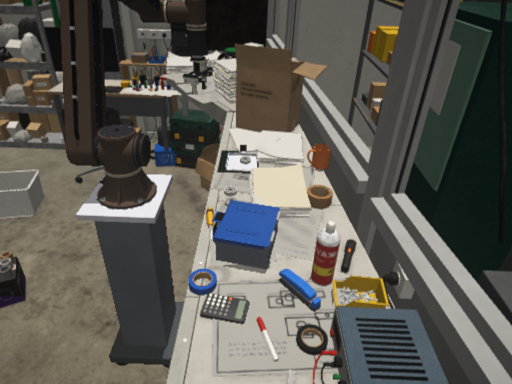

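View pics/top0.png

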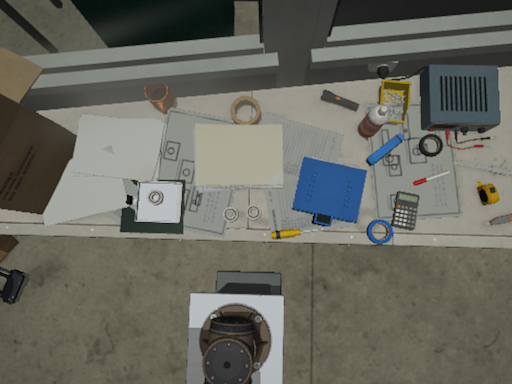

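View pics/wrist0.png

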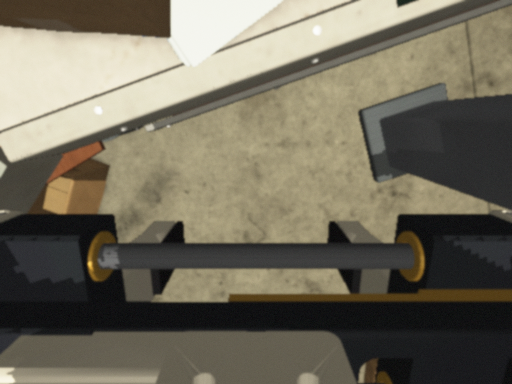

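```bash
cat > h.py <<'E'
from station import arm, grab_frame, camera_params
import cv2, numpy as np
from scipy.spatial.transform import Rotation as Ro
np.set_printoptions(precision=4,suppress=True)
def pose():
    s=arm.get_state(); return np.array(s['eef_pos']),Ro.from_euler('xyz',s['ee_rot']).as_matrix()
def cam(n,ps=None):
    p=camera_params(n);K=np.array(p['intrinsics'])
    if n!='wrist': return K,np.array(p['R']),np.array(p['t'])
    T=np.array(p['tool_from_camera']);x,R=ps or pose()
    Rw=R@T[:3,:3]; tw=R@T[:3,3]+x
    return K,Rw.T,-Rw.T@tw
def pix2w(n,uv,z,c=None):
    K,R,t=c or cam(n); d=R.T@np.linalg.inv(K)@np.array([uv[0],uv[1],1.]); o=-R.T@t
    return o+d*(z-o[2])/d[2]
def w2pix(n,X,c=None):
    K,R,t=c or cam(n); p=K@(R@np.array(X)+t); return p[:2]/p[2]
def crop(im,x0,y0,x1,y1,s,name):
    cv2.imwrite('pics/'+name,cv2.resize(im[y0:y1,x0:x1],None,fx=s,fy=s,interpolation=cv2.INTER_CUBIC))
E
python3 - <<'E'
from h import *
im=cv2.imread('pics/top0.png')
crop(im,110,170,310,250,4,'t0a.png'); crop(im,270,140,430,260,5,'t0b.png')
s=cv2.imread('pics/side0.png'); crop(s,180,130,340,240,5,'s0a.png')
E
```

```text
(no output)
```

View pics/t0a.png

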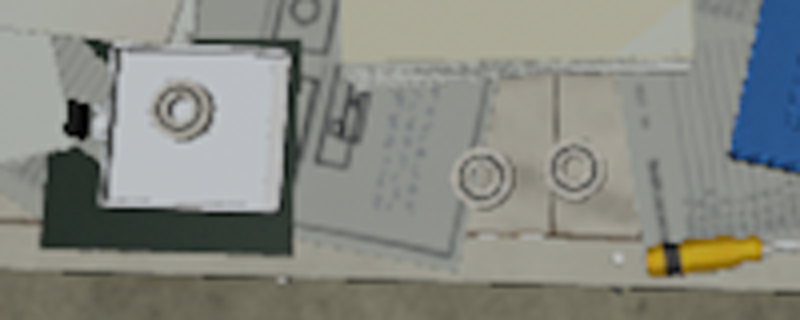

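View pics/t0b.png

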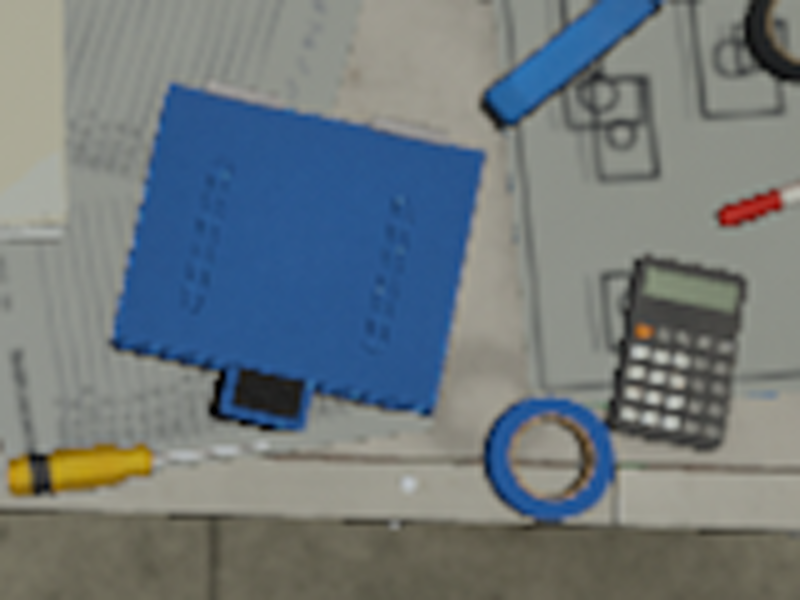

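View pics/s0a.png

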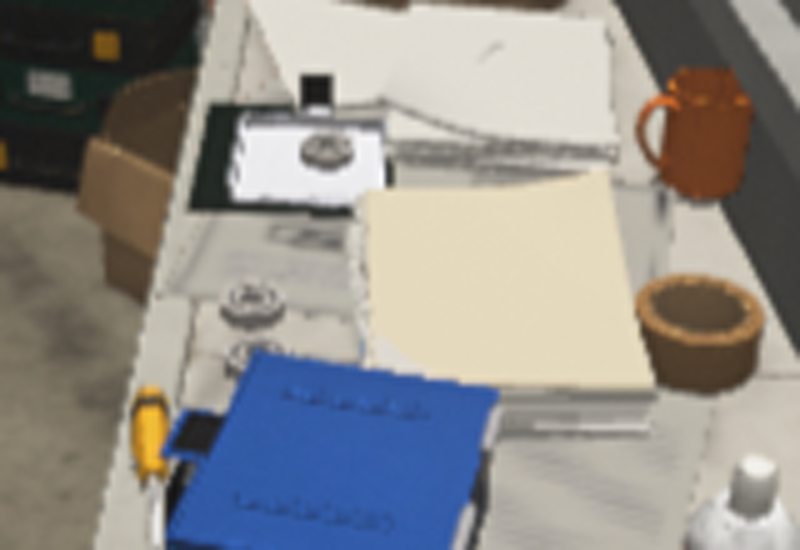

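Run:
```python
from h import *
c=cam('top')
def A(x,y): return (110+x/4,170+y/4)
def B(x,y): return (270+x/5,140+y/5)
for n,p,z in [('b1',A(483,177),.016),('b2',A(576,169),.016),('d',A(183,110),.026),('handle',A(76,119),.059),
 ('tr TL',A(115,45),.023),('TR',A(299,45),.023),('BR',A(279,210),.016),('BL',A(102,207),.023),
 ('mat BL',A(42,246),.003),('mat BR',A(293,253),.003),('mat TR',A(299,42),.003),
 ('pad',B(268,395),.105),('L TL',B(172,85),.103),('L TR',B(483,152),.103),('L BR',B(434,412),.103),('L BL',B(113,345),.103),('tape',B(550,460),.024),('sdtip',B(270,447),.005),('sdL',B(10,475),.02),('sd R',B(150,455),.02)]:
    print(n,pix2w('top',p,z,c))
```

```text
b1 [0.4173 0.0295 0.016 ]
b2 [ 0.4264 -0.0502  0.016 ]
d [0.4673 0.2892 0.026 ]
handle [0.4536 0.3696 0.059 ]
tr TL [0.5227 0.3528 0.023 ]
TR [0.5268 0.1927 0.023 ]
BR [0.3842 0.2039 0.016 ]
BL [0.3822 0.3546 0.023 ]
mat BL [0.348  0.4112 0.003 ]
mat BR [0.3481 0.1926 0.003 ]
mat TR [0.5326 0.1971 0.003 ]
pad [ 0.4037 -0.2764  0.105 ]
L TL [ 0.6048 -0.2124  0.103 ]
L TR [ 0.5654 -0.4144  0.103 ]
L BR [ 0.3959 -0.3825  0.103 ]
L BL [ 0.4333 -0.177   0.103 ]
tape [ 0.3705 -0.4778  0.024 ]
sdtip [ 0.3748 -0.2919  0.005 ]
sdL [ 0.3503 -0.1138  0.02  ]
sd R [ 0.3665 -0.2086  0.02  ]
```

The top view shows the tray on the mat with one bearing in it, its handle towards +y at pixel (129,200). Two bearings lie on the bench at (231,214) and (254,212), and the box with its black pad is at (324,219). That makes three bearings. The lid is shut and its yaw is about -10°.

Next I'll hover over the bench bearings.

```bash
cat >> h.py <<'E'
def delta(xyz,yaw_deg=None):
    x,R=pose(); d=R.T@(np.array(xyz)-x); s=arm.get_state()
    y=np.degrees(s['ee_rot'][2]); 
    a=0 if yaw_deg is None else (y-yaw_deg+180)%360-180
    print('t',round(s['t'],2),'pos',x,'yaw',round(y,1),'w',round(s['width'],4),'F',np.round(s['force'],1),'-> delta mm',np.round(d*1000,1),'turn',round(a,1),'rows>=',int(np.ceil(max(np.linalg.norm(d)/.0417,abs(a)/7.16)))+1)
E
python3 -c "
from h import *
delta([.417,.0,.16],-135)"
```

```text
t 0.15 pos [0.2134 0.64   0.2259] yaw -108.4 w 0.0875 F [ 0.2  0.2 -0.2] -> delta mm [ 542.7 -395.6   66.6] turn 26.6 rows>= 18
```

```bash
python3 -m handwheel '[[[0.07,0.543,-0.396,0.066,26.6],[0.07,0.543,-0.396,0.066,26.6],[0.07,0.543,-0.396,0.066,26.6],[0.07,0.543,-0.396,0.066,26.6],[0.07,0.543,-0.396,0.066,26.6],[0.07,0.543,-0.396,0.066,26.6],[0.07,0.543,-0.396,0.066,26.6],[0.07,0.543,-0.396,0.066,26.6],[0.07,0.543,-0.396,0.066,26.6],[0.07,0.543,-0.396,0.066,26.6],[0.07,0.543,-0.396,0.066,26.6],[0.07,0.543,-0.396,0.066,26.6],[0.07,0.543,-0.396,0.066,26.6],[0.07,0.543,-0.396,0.066,26.6],[0.07,0.543,-0.396,0.066,26.6],[0.07,0.543,-0.396,0.066,26.6],[0.07,0.543,-0.396,0.066,26.6],[0.07,0.543,-0.396,0.066,26.6],[0.07,0.543,-0.396,0.066,26.6]]]' 30
python3 - <<'E'
from h import *
delta([.417,.0,.16],-135)
ps=pose(); im=grab_frame('wrist'); cv2.imwrite('pics/w1.png',im)
np.savez('w1.npz',x=ps[0],R=ps[1])
im=grab_frame('top'); crop(im,110,160,310,260,4,'t1.png')
E
```

```text
t: 1.73
eef_pos: [0.4171, -0.0012, 0.1604]
ee_rot: [-3.141, -0.001, -2.36]
force: [0.5, 0.5, 0.7]
width: 0.0698
t 1.73 pos [ 0.4171 -0.0012  0.1604] yaw -135.2 w 0.0698 F [0.5 0.5 0.7] -> delta mm [-0.7  0.9  0.4] turn -0.2 rows>= 2
```

View pics/w1.png

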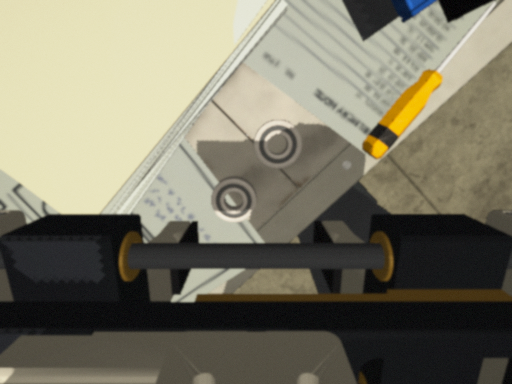

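View pics/t1.png

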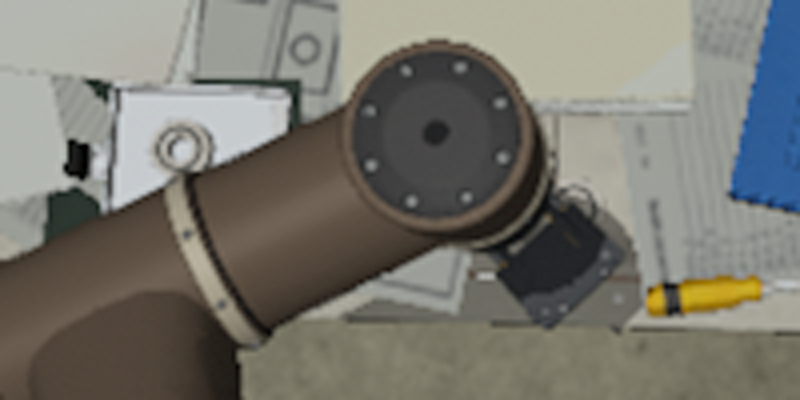

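Wrist view: bearings centred at about pixel (234,199) and (277,142), with the screwdriver clear of both.

Run:
```python
from h import *
d=np.load('w1.npz'); c=cam('wrist',(d['x'],d['R']))
im=cv2.imread('pics/w1.png')
g=cv2.medianBlur(cv2.cvtColor(im,cv2.COLOR_BGR2GRAY),3)
print(cv2.HoughCircles(g,cv2.HOUGH_GRADIENT,1,30,param1=120,param2=18,minRadius=17,maxRadius=28))
for p in [(234,199),(277,142)]: print(pix2w('wrist',p,.016,c))
p=pix2w('wrist',(234,199),.016,c); delta([p[0],p[1],.004])
```

```text
[[[277.5 143.5  19.2]
  [233.5 200.5  18. ]]]
[0.4206 0.0283 0.016 ]
[ 0.4317 -0.0498  0.016 ]
t 1.83 pos [0.4172 0.0001 0.1607] yaw -135.0 w 0.0701 F [-0.3  0.1 -0.2] -> delta mm [-22.5  17.6 156.6] turn 0 rows>= 5
```

```bash
python3 -m handwheel '[[[0.07,-0.022,0.019,0.08,0],[0.07,-0.022,0.019,0.11,0],[0.07,-0.022,0.019,0.14,0],[0.07,-0.022,0.019,0.155,0],[0.07,-0.022,0.019,0.155,0],[0.07,-0.022,0.019,0.155,0],[0.045,-0.022,0.019,0.155,0],[0.045,-0.022,0.019,0.155,0],[0.045,-0.022,0.019,0.155,0],[0.045,-0.022,0.019,0.155,0],[0.045,-0.022,0.019,0.155,0],[0.045,-0.022,0.019,0.155,0]]]' 30
python3 -c "
from h import *
delta([.4536-.04,.278+.016,.12],-90)"
```

```text
t: 2.83
eef_pos: [0.4198, 0.0295, 0.0063]
ee_rot: [-3.141, 0.001, -2.357]
force: [-2.1, 4.2, 7.4]
width: 0.0501
t 2.83 pos [0.4198 0.0295 0.0063] yaw -135.0 w 0.0501 F [-2.1  4.2  7.4] -> delta mm [-182.7  191.4 -113.7] turn -45.0 rows>= 8
```

```bash
python3 -m handwheel '[[[0.045,0,0,-0.04,0],[0.045,0,0,-0.08,0],[0.045,-0.05,0.05,-0.1,-10],[0.045,-0.183,0.191,-0.114,-45],[0.045,-0.183,0.191,-0.114,-45],[0.045,-0.183,0.191,-0.114,-45],[0.045,-0.183,0.191,-0.114,-45],[0.045,-0.183,0.191,-0.114,-45],[0.045,-0.183,0.191,-0.114,-45],[0.045,-0.183,0.191,-0.114,-45],[0.045,-0.183,0.191,-0.114,-45],[0.045,-0.183,0.191,-0.114,-45]]]'
python3 - <<'E'
from h import *
delta([.4136,.294,.12],-90)
ps=pose(); im=grab_frame('wrist'); cv2.imwrite('pics/w2.png',im)
np.savez('w2.npz',x=ps[0],R=ps[1])
im=grab_frame('side'); crop(im,180,110,310,210,6,'s2.png')
E
```

```text
t: 3.83
eef_pos: [0.4136, 0.2929, 0.1198]
ee_rot: [-3.141, -0.001, -1.572]
force: [-0.9, -0.2, -1.2]
width: 0.0503
t 3.83 pos [0.4136 0.2929 0.1198] yaw -90.1 w 0.0503 F [-0.9 -0.2 -1.2] -> delta mm [-1.1 -0.  -0.2] turn -0.1 rows>= 2
```

View pics/w2.png

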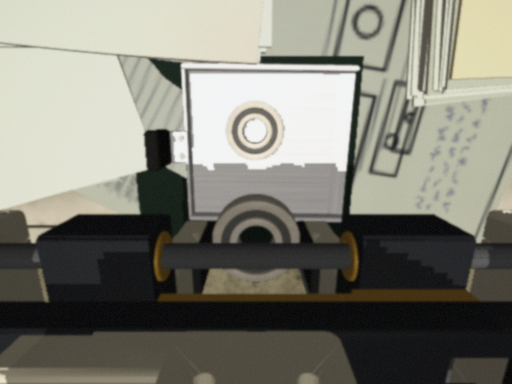

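View pics/s2.png

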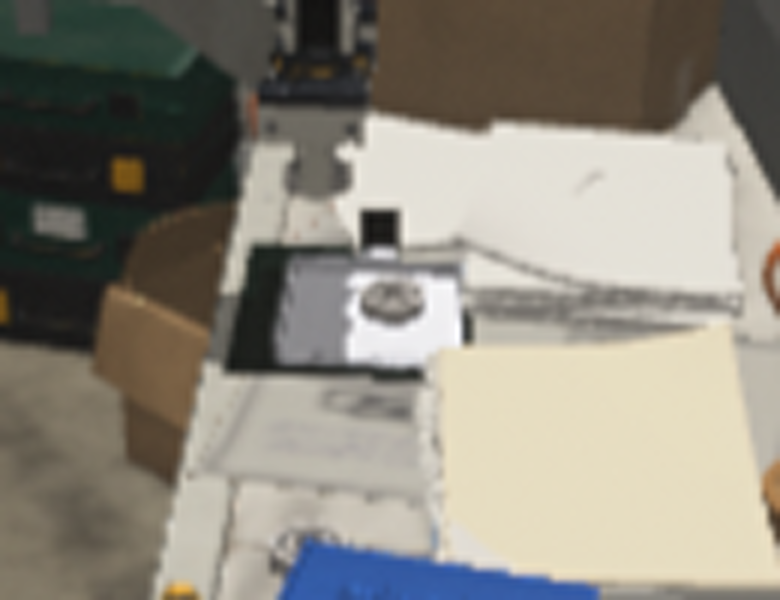

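Wrist view: the bearing is held at (257,237). In the tray, bearing d is at (255,130), the walls are at u≈190 and 352, and the handle is at (160,148).

Run:
```python
from h import *
d=np.load('w2.npz'); c=cam('wrist',(d['x'],d['R']))
for n,p,z in [('d',(255,130),.025),('TL',(184,67),.022),('TR',(361,67),.012),('BL',(189,219),.022),('BR',(348,219),.012),('floorL',(192,150),.009),('floorR lip',(352,150),.012),('far',(270,71),.009),('near',(270,215),.009),('handle',(157,148),.057)]: print(n,pix2w('wrist',p,z,c))
```

```text
d [0.4721 0.2925 0.025 ]
TL [0.524  0.3523 0.022 ]
TR [0.5254 0.1994 0.012 ]
BL [0.3879 0.3567 0.022 ]
BR [0.3838 0.1989 0.012 ]
floorL [0.4529 0.3527 0.009 ]
floorR lip [0.453 0.201 0.012]
far [0.5227 0.2791 0.009 ]
near [0.3872 0.2775 0.009 ]
handle [0.4598 0.3691 0.057 ]
```

```bash
python3 -m handwheel '[[[0.045,-0.003,-0.0035,0.04,0],[0.045,-0.003,-0.0035,0.075,0],[0.045,-0.003,-0.0035,0.095,0],[0.045,-0.003,-0.0035,0.101,0],[0.045,-0.003,-0.0035,0.101,0],[0.045,-0.003,-0.0035,0.101,0],[0.06,-0.003,-0.0035,0.101,0],[0.06,-0.003,-0.0035,0.101,0],[0.06,-0.003,-0.0035,0.101,0],[0.06,-0.003,-0.0035,0.08,0],[0.06,-0.003,-0.0035,0.04,0],[0.06,-0.003,-0.0035,-0.0,0],[0.06,-0.003,-0.0035,-0.0,0]]]'
python3 - <<'E'
from h import *
delta([.43,-.02,.14],180)
ps=pose(); im=grab_frame('wrist'); cv2.imwrite('pics/w3.png',im)
np.savez('w3.npz',x=ps[0],R=ps[1])
E
```

```text
t: 5.02
eef_pos: [0.4206, 0.2992, 0.1284]
ee_rot: [-3.132, 0.009, -1.571]
force: [0.4, 0.8, 0.1]
width: 0.0604
t 5.02 pos [0.4206 0.2992 0.1284] yaw -90.0 w 0.0604 F [0.4 0.8 0.1] -> delta mm [319.1  -9.5 -14.3] turn 90.0 rows>= 14
```

View pics/w3.png

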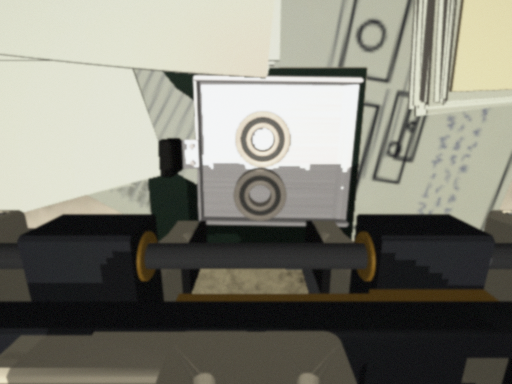

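Both bearings lie side by side in the tray, at (263,139) and (260,194). Now for the second bench bearing.

```bash
python3 -m handwheel '[[[0.07,0.27,-0.009,-0.02,90],[0.07,0.27,-0.009,-0.02,90],[0.07,0.27,-0.009,-0.02,90],[0.07,0.27,-0.009,-0.02,90],[0.07,0.27,-0.009,-0.02,90],[0.07,0.27,-0.009,-0.02,90],[0.07,0.27,-0.009,-0.02,90],[0.07,0.27,-0.009,-0.02,90],[0.07,0.27,-0.009,-0.02,90],[0.07,0.27,-0.009,-0.02,90],[0.07,0.27,-0.009,-0.02,90],[0.07,0.27,-0.009,-0.02,90],[0.07,0.27,-0.009,-0.02,90],[0.07,0.27,-0.009,-0.02,90],[0.07,0.27,-0.009,-0.02,90]]]'
python3 - <<'E'
from h import *
ps=pose(); im=grab_frame('wrist'); cv2.imwrite('pics/w4.png',im)
c=cam('wrist',ps)
g=cv2.medianBlur(cv2.cvtColor(im,cv2.COLOR_BGR2GRAY),3)
h=cv2.HoughCircles(g[:215],cv2.HOUGH_GRADIENT,1,30,param1=120,param2=18,minRadius=17,maxRadius=28)
print(h)
for u in h[0]: print(u[:2],pix2w('wrist',u[:2],.016,c))
p=pix2w('wrist',h[0][0][:2],.016,c); delta([p[0],p[1],.007],180)
E
```

```text
t: 6.32
eef_pos: [0.4279, 0.0281, 0.1435]
ee_rot: [3.134, 0.007, -3.14]
force: [0.8, -0.1, -0.3]
width: 0.0698
[[[255.5 109.5  21.5]]]
[255.5 109.5] [ 0.4285 -0.0491  0.016 ]
t 6.37 pos [0.4279 0.0281 0.1435] yaw -179.9 w 0.0698 F [ 0.2 -0.4 -0.2] -> delta mm [  0.5 -78.2 135.9] turn 0.1 rows>= 5
```

View pics/w4.png

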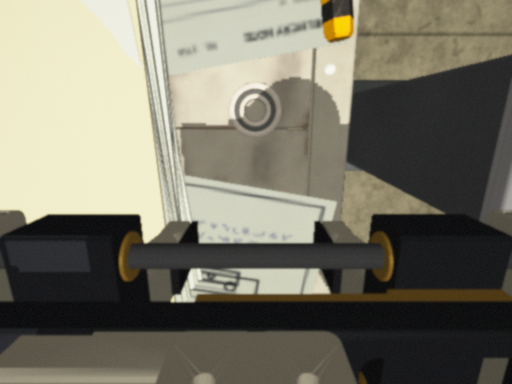

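Bearing at (255,109), which puts it at (0.428, -0.049). Going in to grip it.

```bash
python3 -m handwheel '[[[0.07,0,-0.04,0.02,0],[0.07,0,-0.078,0.05,0],[0.07,0,-0.078,0.09,0],[0.07,0,-0.078,0.12,0],[0.07,0,-0.078,0.1365,0],[0.07,0,-0.078,0.1365,0],[0.07,0,-0.078,0.1365,0],[0.045,0,-0.078,0.1365,0],[0.045,0,-0.078,0.1365,0],[0.045,0,-0.078,0.1365,0],[0.045,0,-0.078,0.1365,0],[0.045,0,-0.078,0.1365,0],[0.045,0,-0.078,0.1365,0]]]' 30
python3 -c "
from h import *
delta([.467,.234,.12],180)"
```

```text
t: 7.45
eef_pos: [0.43, -0.0484, 0.0076]
ee_rot: [3.133, 0.01, -3.139]
force: [-1.5, 1.8, 9.5]
width: 0.05
t 7.45 pos [ 0.43   -0.0484  0.0076] yaw -179.9 w 0.05 F [-1.5  1.8  9.5] -> delta mm [ -38.8  283.3 -109.7] turn 0.1 rows>= 9
```

```bash
python3 -m handwheel '[[[0.045,0,0,-0.04,0],[0.045,0,0.0,-0.08,0],[0.045,-0.035,0.37,-0.14,0],[0.045,-0.035,0.37,-0.14,0],[0.045,-0.035,0.37,-0.14,0],[0.045,-0.035,0.37,-0.14,0],[0.045,-0.035,0.37,-0.14,0],[0.045,-0.035,0.37,-0.14,0],[0.045,-0.035,0.37,-0.14,0],[0.045,-0.035,0.37,-0.14,0],[0.045,-0.035,0.37,-0.14,0],[0.045,-0.035,0.37,-0.14,0],[0.045,-0.035,0.37,-0.14,0]]]' 30
python3 - <<'E'
from h import *
ps=pose(); im=grab_frame('wrist'); cv2.imwrite('pics/w5.png',im)
np.savez('w5.npz',x=ps[0],R=ps[1])
delta([.467,.234,.12],180)
E
```

```text
t: 8.53
eef_pos: [0.4625, 0.3228, 0.1511]
ee_rot: [3.133, 0.01, -3.136]
force: [-0.0, -0.0, -1.5]
width: 0.05
t 8.58 pos [0.462  0.321  0.1507] yaw -179.8 w 0.0505 F [-0.1 -1.3 -1.7] -> delta mm [ -4.4 -87.3  30.1] turn 0.2 rows>= 4
```

View pics/w5.png

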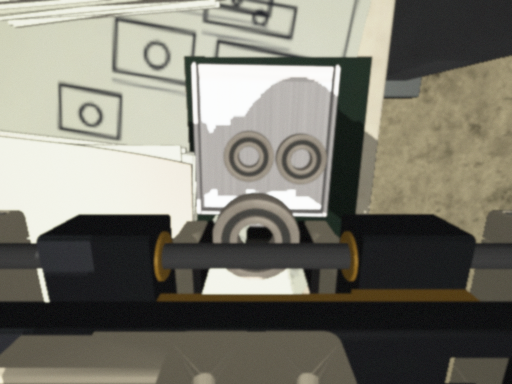

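Run:
```python
from h import *
d=np.load('w5.npz'); c=cam('wrist',(d['x'],d['R']))
for n,p,z in [('d',(249,156),.025),('b1',(300,158),.025),('lipL',(193,63),.012),('lipR',(340,66),.012),('backR',(326,214),.022),('backL',(200,211),.022),('held',(257,236),.151+.006)]: print(n,pix2w('wrist',p,z,c))
```

```text
d [0.4701 0.2911 0.025 ]
b1 [0.4183 0.2928 0.025 ]
lipL [0.5251 0.2023 0.012 ]
lipR [0.3817 0.2045 0.012 ]
backR [0.3869 0.3538 0.022 ]
backL [0.5234 0.3515 0.022 ]
held [0.4611 0.3193 0.157 ]
```

```bash
python3 -m handwheel '[[[0.045,0.016,-0.04,0.03,0],[0.045,0.016,-0.08,0.06,0],[0.045,0.016,-0.08,0.095,0],[0.045,0.016,-0.08,0.12,0],[0.045,0.016,-0.08,0.13,0],[0.045,0.016,-0.08,0.13,0],[0.045,0.016,-0.08,0.13,0],[0.06,0.016,-0.08,0.13,0],[0.06,0.016,-0.08,0.13,0],[0.06,0.016,-0.08,0.13,0],[0.06,0.016,-0.08,0.11,0],[0.06,0.016,-0.08,0.07,0],[0.06,0.016,-0.04,0.03,0],[0.06,0.01,0.03,-0.0,0],[0.06,0.01,0.07,-0.01,0],[0.06,0.01,0.07,-0.01,0],[0.06,0.01,0.07,-0.01,0]]]' 30
python3 - <<'E'
from h import *
ps=pose(); im=grab_frame('wrist'); cv2.imwrite('pics/w6.png',im)
np.savez('w6.npz',x=ps[0],R=ps[1])
delta([.455,.37,.12],180)
im=grab_frame('top'); cv2.imwrite('pics/t6.png',im)
E
```

```text
t: 10.0
eef_pos: [0.4532, 0.3977, 0.1655]
ee_rot: [3.127, 0.014, -3.134]
force: [1.3, 0.1, 1.3]
width: 0.06
t 10.05 pos [0.4525 0.396  0.1641] yaw -179.6 w 0.0602 F [0.3 0.4 0. ] -> delta mm [ -1.8 -26.6  43.8] turn 0.4 rows>= 3
```

View pics/w6.png

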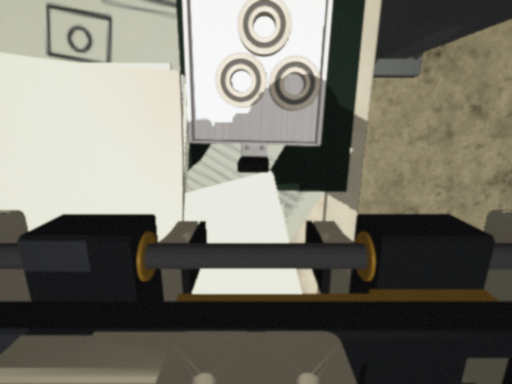

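View pics/t6.png

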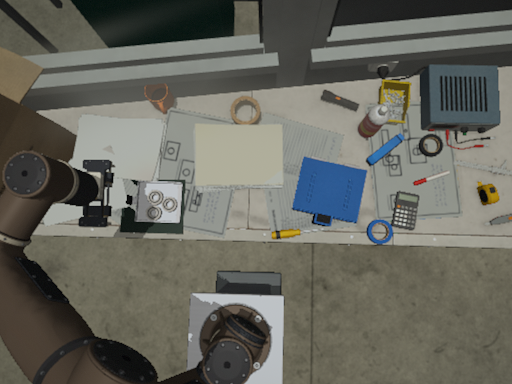

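All three bearings are in the tray, at (263,25), (241,80) and (295,82). None is left on the bench and the box is still shut. Now for the latch pad.

```bash
python3 -m handwheel '[[[0.03,0.03,-0.1,-0.06,0],[0.0,0.03,-0.596,-0.06,0],[0.0,0.03,-0.596,-0.06,0],[0.0,0.03,-0.596,-0.06,0],[0.0,0.03,-0.596,-0.06,0],[0.0,0.03,-0.596,-0.06,0],[0.0,0.03,-0.596,-0.06,0],[0.0,0.03,-0.596,-0.06,0],[0.0,0.03,-0.596,-0.06,0],[0.0,0.03,-0.596,-0.06,0],[0.0,0.03,-0.596,-0.06,0],[0.0,0.03,-0.596,-0.06,0],[0.0,0.03,-0.596,-0.06,0],[0.0,0.03,-0.596,-0.06,0],[0.0,0.03,-0.596,-0.06,0],[0.0,0.03,-0.596,-0.06,0],[0.0,0.03,-0.596,-0.06,0],[0.0,0.03,-0.596,-0.06,0]]]' 30
python3 - <<'E'
from h import *
ps=pose(); im=grab_frame('wrist'); cv2.imwrite('pics/w7.png',im)
np.savez('w7.npz',x=ps[0],R=ps[1])
delta([.404,-.276,.13],180)
print(arm.get_state()['ee_rot'])
E
```

```text
t: 11.6
eef_pos: [0.4239, -0.2033, 0.2159]
ee_rot: [3.131, 0.01, -3.137]
force: [-0.3, -0.2, -0.4]
width: 0.0004
t 11.65 pos [ 0.4242 -0.2028  0.216 ] yaw -179.6 w 0.0004 F [0.2 0.5 0.3] -> delta mm [ 21.5 -73.9  85. ] turn 0.4 rows>= 4
[ 3.131   0.0103 -3.1354]
```

View pics/w7.png

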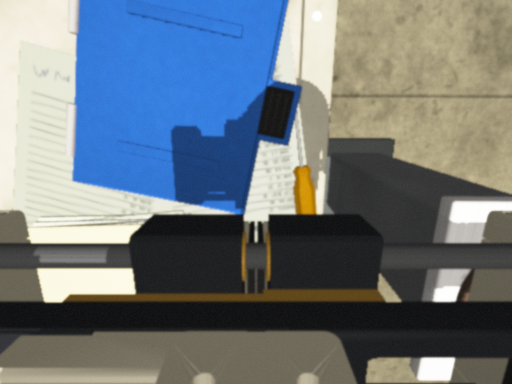

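The wrist view shows the pad at about (278,113) and the near lid edge running from (73,181) to (243,213).

Run:
```python
from h import *
d=np.load('w7.npz'); c=cam('wrist',(d['x'],d['R']))
for n,p,z in [('pad',(278,113),.105),('nearback',(73,181),.103),('nearfront',(243,213),.103),('hingemarkers',(73,130),.101),('h2',(73,15),.101),('frontfar',(287,0),.103)]: print(n,pix2w('wrist',p,z,c))
p=pix2w('wrist',(278,113),.105,c); delta([p[0],p[1],.12]); delta([p[0],p[1],.098])
```

```text
pad [ 0.4042 -0.2767  0.105 ]
nearback [ 0.6065 -0.2106  0.103 ]
nearfront [ 0.4373 -0.1783  0.103 ]
hingemarkers [ 0.5993 -0.2602  0.101 ]
h2 [ 0.5827 -0.3571  0.101 ]
frontfar [ 0.399 -0.368  0.103]
t 11.65 pos [ 0.4242 -0.2028  0.216 ] yaw -179.6 w 0.0004 F [0.2 0.5 0.3] -> delta mm [ 21.4 -74.8  95. ] turn 0 rows>= 4
t 11.65 pos [ 0.4242 -0.2028  0.216 ] yaw -179.6 w 0.0004 F [0.2 0.5 0.3] -> delta mm [ 21.6 -75.  117. ] turn 0 rows>= 5
```

```bash
python3 -m handwheel '[[[0.0,0.0215,-0.04,0.03,0],[0.0,0.0215,-0.075,0.06,0],[0.0,0.0215,-0.075,0.09,0],[0.0,0.0215,-0.075,0.104,0],[0.0,0.0215,-0.075,0.107,0],[0.0,0.0215,-0.075,0.107,0],[0.0,0.0215,-0.075,0.107,0]]]' 30
python3 -m handwheel '[[[0.0,0,0,0.003,0],[0.0,0,0,0.006,0],[0.0,0,0,0.009,0],[0.0,0,0,0.011,0],[0.0,0,0,0.011,0],[0.0,0,0,0.011,0]]]'
```

```text
t: 12.23
eef_pos: [0.4053, -0.2763, 0.1092]
ee_rot: [3.132, 0.012, -3.133]
force: [0.4, 1.0, 0.9]
width: 0.0004
t: 12.73
eef_pos: [0.4056, -0.2761, 0.0984]
ee_rot: [3.132, 0.012, -3.133]
force: [1.0, -0.1, 1.0]
width: 0.0006
```

```bash
python3 -m handwheel '[[[0.0,0,0,0.001,0],[0.0,0,0,0.002,0],[0.0,0,0,0.003,0],[0.0,0,0,0.003,0]]]'
```

```text
t: 13.07
eef_pos: [0.4058, -0.2763, 0.0958]
ee_rot: [3.132, 0.012, -3.133]
force: [-1.3, 2.5, 8.9]
width: 0.0004
```

```bash
python3 -m handwheel '[[[0.0,0,0,0.001,0],[0.0,0,0,0.002,0],[0.0,0,0,0.002,0],[0.0,0,0,0.002,0]]]'
python3 -c "
from h import *
im=grab_frame('side'); crop(im,180,170,320,290,5,'s8.png')"
```

```text
t: 13.4
eef_pos: [0.4058, -0.2763, 0.095]
ee_rot: [3.132, 0.013, -3.133]
force: [-4.1, 4.3, 16.4]
width: 0.0003
```

View pics/s8.png

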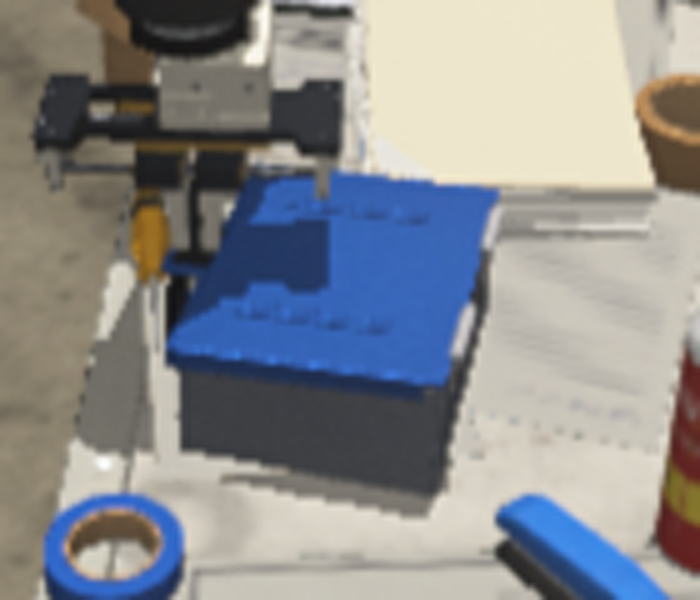

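The force rose to 16 N with hardly any more travel, so the lid is at its stop. I'll release it and back off towards -x.

```bash
python3 -m handwheel '[[[0.0,0.01,0,-0.02,0],[0.0,0.04,0,-0.05,0],[0.0,0.05,0.04,-0.08,0],[0.0,0.03,0.08,-0.11,0],[0.0,0.01,0.12,-0.13,0],[0.0,0,0.16,-0.14,0],[0.0,-0.01,0.2,-0.14,0],[0.03,-0.02,0.24,-0.14,0],[0.05,-0.02,0.28,-0.14,0],[0.06,-0.02,0.32,-0.14,0],[0.06,-0.02,0.36,-0.14,0],[0.06,-0.02,0.4,-0.14,0]]]'
python3 -c "
from h import *
im=grab_frame('side'); crop(im,170,130,340,280,4,'s9.png')"
```

```text
t: 14.45
eef_pos: [0.4197, 0.1059, 0.2386]
ee_rot: [3.132, 0.012, -3.133]
force: [1.5, 0.3, 0.6]
width: 0.0283
```

View pics/s9.png

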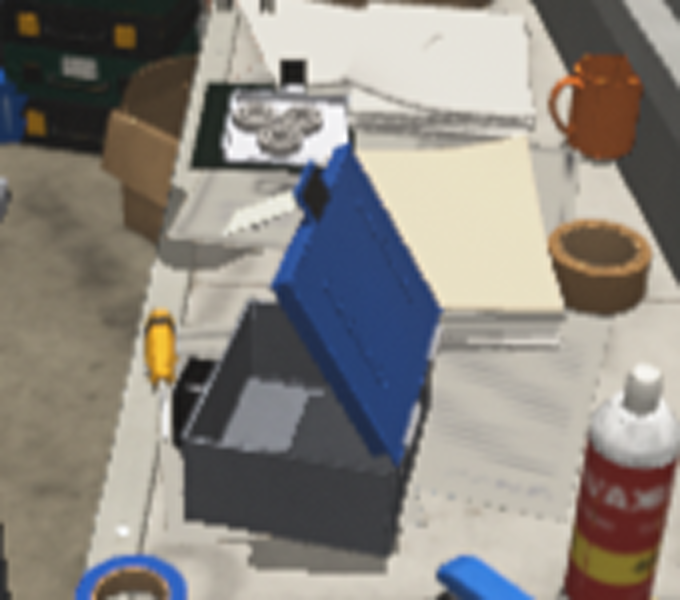

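The lid is springing open, and the tray still holds three bearings. Next is a look at the handle.

```bash
python3 -m handwheel '[[[0.06,-0.035,0.304,0.08,0],[0.06,-0.035,0.304,0.08,0],[0.06,-0.035,0.304,0.08,0],[0.06,-0.035,0.304,0.08,0],[0.06,-0.035,0.304,0.08,0],[0.06,-0.035,0.304,0.08,0],[0.06,-0.035,0.304,0.08,0],[0.06,-0.035,0.304,0.08,0],[0.06,-0.035,0.304,0.08,0],[0.06,-0.035,0.304,0.08,0],[0.06,-0.035,0.304,0.08,0]]]'
python3 - <<'E'
from h import *
ps=pose(); im=grab_frame('wrist'); cv2.imwrite('pics/w10.png',im)
np.savez('w10.npz',x=ps[0],R=ps[1])
delta([.455,.37,.12],180)
E
```

```text
t: 15.42
eef_pos: [0.4529, 0.4161, 0.1616]
ee_rot: [3.133, 0.012, -3.13]
force: [0.3, -0.1, 0.2]
width: 0.0601
t 15.47 pos [0.4531 0.4159 0.1622] yaw -179.4 w 0.0601 F [ 0.2 -0.2  0.3] -> delta mm [ -0.9 -46.3  41.8] turn 0.6 rows>= 3
```

View pics/w10.png

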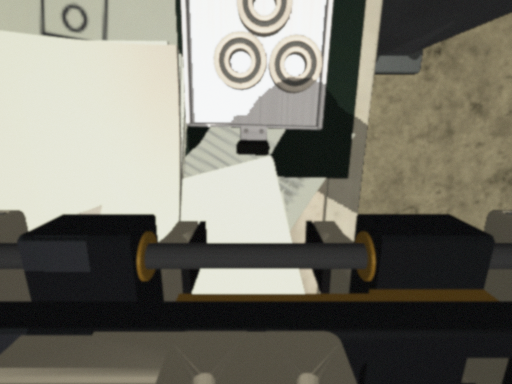

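Run:
```python
from h import *
im=cv2.imread('pics/w10.png'); crop(im,170,100,350,190,4,'w10c.png')
```

```text
(no output)
```

View pics/w10c.png

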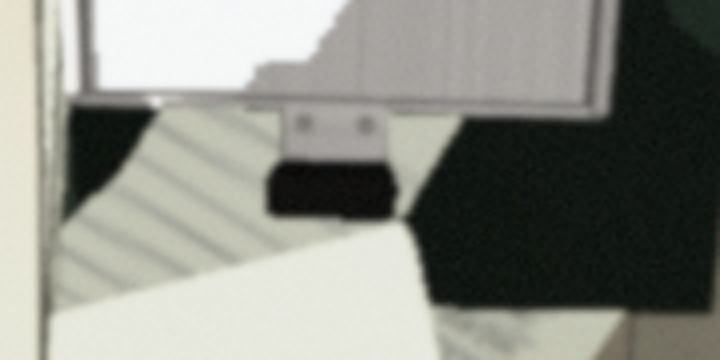

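Run:
```python
from h import *
d=np.load('w10.npz'); c=cam('wrist',(d['x'],d['R']))
p=pix2w('wrist',(252.7,147.5),.058,c); print(p)
delta([p[0],p[1],.08],180);delta([p[0],p[1],.027],180)
```

```text
[0.4568 0.3733 0.058 ]
t 15.47 pos [0.4531 0.4159 0.1622] yaw -179.4 w 0.0601 F [ 0.2 -0.2  0.3] -> delta mm [ -2.2 -43.4  81.8] turn 0.6 rows>= 4
t 15.47 pos [0.4531 0.4159 0.1622] yaw -179.4 w 0.0601 F [ 0.2 -0.2  0.3] -> delta mm [ -1.6 -43.9 134.8] turn 0.6 rows>= 5
```

```bash
python3 -m handwheel '[[[0.06,-0.002,-0.03,0.03,0.6],[0.06,-0.002,-0.045,0.07,0.6],[0.06,-0.002,-0.045,0.1,0.6],[0.06,-0.002,-0.045,0.125,0.6],[0.06,-0.002,-0.045,0.135,0.6],[0.06,-0.002,-0.045,0.135,0.6],[0.06,-0.002,-0.045,0.135,0.6],[0.02,-0.002,-0.045,0.135,0.6],[0.02,-0.002,-0.045,0.135,0.6],[0.02,-0.002,-0.045,0.135,0.6],[0.02,-0.002,-0.045,0.135,0.6],[0.02,-0.002,-0.045,0.135,0.6],[0.02,-0.002,-0.045,0.135,0.6],[0.02,-0.002,-0.045,0.135,0.6]]]' 60
python3 - <<'E'
from h import *
ps=pose(); im=grab_frame('wrist'); cv2.imwrite('pics/w11.png',im)
np.savez('w11.npz',x=ps[0],R=ps[1])
s=arm.get_state(); print(s['force'],s['moment'],s['ee_rot'],s['width'],ps[0])
E
```

```text
t: 16.63
eef_pos: [0.4576, 0.3727, 0.0276]
ee_rot: [3.131, 0.014, -3.141]
force: [-0.6, 0.6, 6.5]
width: 0.0315
[-1.2512  0.0989  6.4894] [ 0.0602  0.7635 -0.0802] [ 3.1309  0.0135 -3.1408] 0.03139600048122961 [0.4576 0.3727 0.0276]
```

View pics/w11.png

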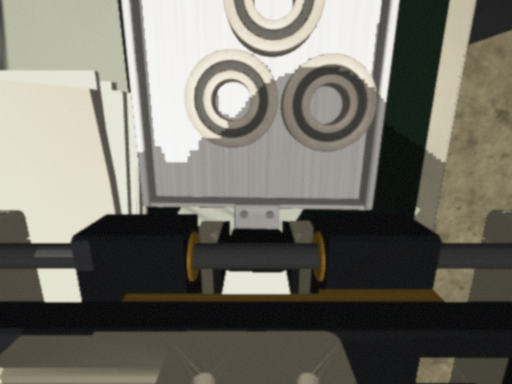

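The handle is gripped at a width of 31.5 mm. I'll lift a little and check for droop.

```bash
python3 -m handwheel '[[[0.02,0,0,-0.004,0],[0.02,0,0,-0.008,0],[0.02,0,0,-0.012,0],[0.02,0,0,-0.016,0],[0.02,0,0,-0.02,0],[0.02,0,0,-0.02,0],[0.02,0,0,-0.02,0],[0.02,0,0,-0.02,0]]]' 60
python3 - <<'E'
from h import *
ps=pose(); im=grab_frame('wrist'); cv2.imwrite('pics/w12.png',im)
s=arm.get_state(); print(s['force'],s['moment'],s['ee_rot'],s['width'],ps[0])
im=grab_frame('side'); crop(im,190,110,310,200,6,'s12.png')
E
```

```text
t: 17.35
eef_pos: [0.4572, 0.3723, 0.0474]
ee_rot: [3.131, 0.013, -3.141]
force: [-0.1, 0.3, -5.5]
width: 0.0315
[-0.2497 -0.8193 -5.1791] [ 0.4563 -0.0424 -0.0021] [ 3.1311  0.0132 -3.1409] 0.03154017437031988 [0.4572 0.3723 0.0474]
```

View pics/w12.png

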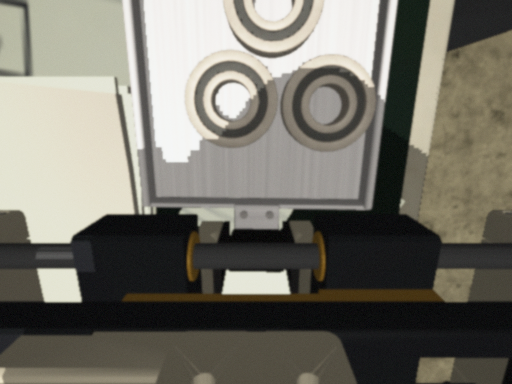

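View pics/s12.png

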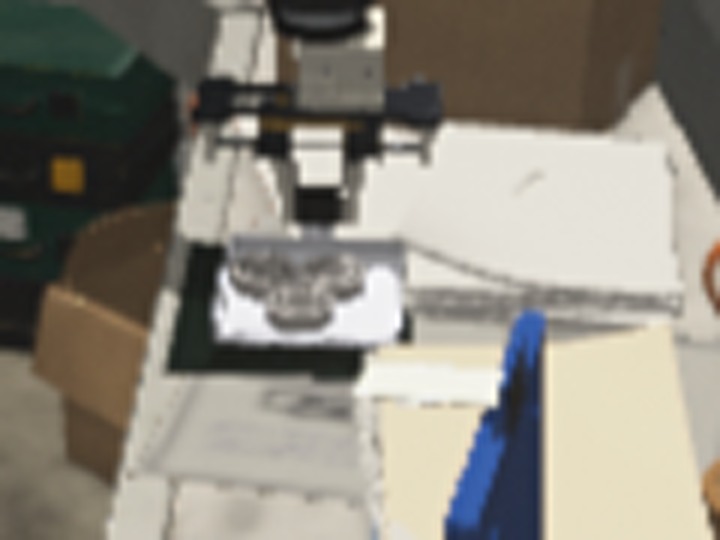

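The tray holds level: the view is unchanged after the lift, the load is 5.3 N and the moment 0.46 N·m. I'll raise it gently and carry it, turned 10.5°, to the box.

```bash
python3 -m handwheel '[[[0.02,0,0,-0.005,0],[0.02,0,0,-0.015,0],[0.02,0,0,-0.03,0],[0.02,0,-0.003,-0.05,1],[0.02,0,-0.01,-0.07,2],[0.02,0,-0.02,-0.09,3],[0.02,0,-0.032,-0.11,4],[0.02,0,-0.046,-0.13,5],[0.02,-0.003,-0.062,-0.145,6],[0.02,-0.006,-0.08,-0.157,7],[0.02,-0.01,-0.1,-0.165,8],[0.02,-0.014,-0.12,-0.17,9],[0.02,-0.018,-0.14,-0.172,10],[0.02,-0.022,-0.16,-0.172,10.5],[0.02,-0.026,-0.178,-0.172,10.5],[0.02,-0.03,-0.193,-0.172,10.5],[0.02,-0.032,-0.204,-0.172,10.5],[0.02,-0.034,-0.21,-0.172,10.5],[0.02,-0.034,-0.212,-0.172,10.5],[0.02,-0.034,-0.212,-0.172,10.5]]]' 60
python3 - <<'E'
from h import *
im=grab_frame('wrist'); cv2.imwrite('pics/w13.png',im)
delta([.5226,-.1358,.218],169.5); s=arm.get_state(); print(s['moment'],s['ee_rot'])
O=np.array([.5023,-.2947,0])
im=grab_frame('top'); crop(im,150,110,390,240,3,'t13.png')
E
```

```text
t: 19.12
eef_pos: [0.4891, 0.1584, 0.2178]
ee_rot: [3.129, 0.011, 2.958]
force: [0.0, -0.1, -5.4]
width: 0.0318
t 19.17 pos [0.489  0.1588 0.2177] yaw 169.5 w 0.0317 F [-0.3  0.3 -5.1] -> delta mm [ -86.5 -283.6   -3. ] turn 0.0 rows>= 9
[ 0.4784 -0.1065 -0.0173] [3.1287 0.0111 2.9588]
```

View pics/w13.png

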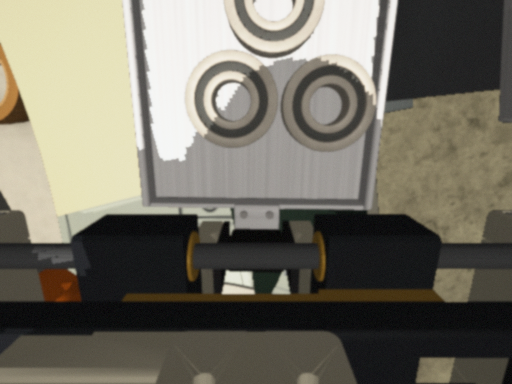

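View pics/t13.png

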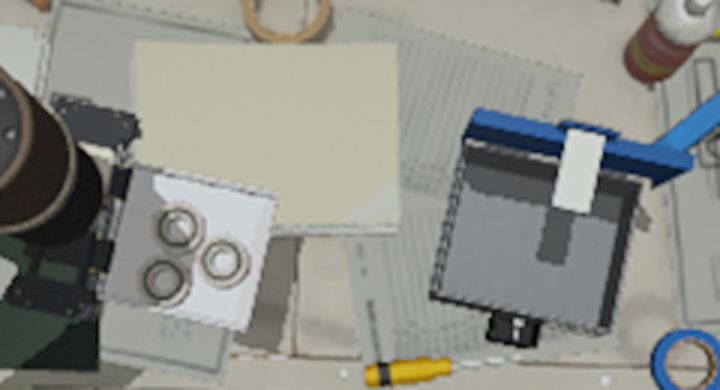

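Run:
```python
from h import *
im=grab_frame('top'); crop(im,285,140,385,230,8,'t13b.png')
im=grab_frame('side'); crop(im,170,130,320,280,4,'s13.png')
K,R,t=cam('top'); print(-R.T@t)
```

```text
[ 0.3168 -0.0984  1.3898]
```

View pics/t13b.png

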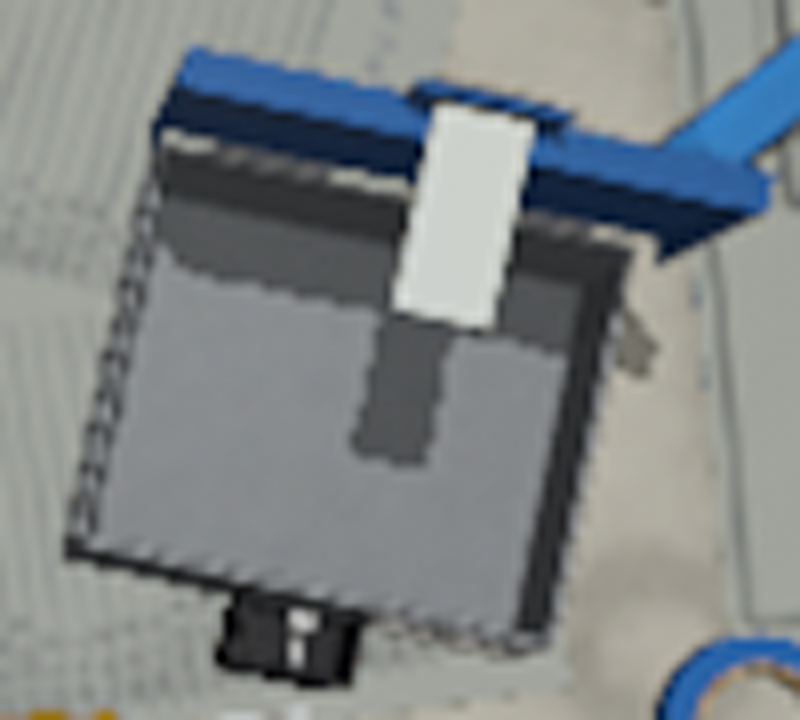

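View pics/s13.png

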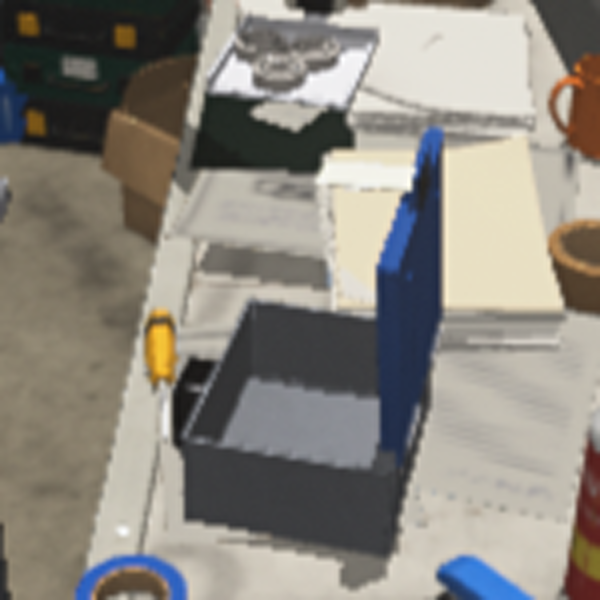

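The box is open with the lid upright. A white latch tongue stands out from the tab at about z = 0.29, well above the tray's path. The tray is level with its three bearings. Moving in over the box.

```bash
python3 -m handwheel '[[[0.02,-0.003,-0.005,0,0],[0.02,-0.009,-0.015,0,0],[0.02,-0.018,-0.03,0,0],[0.02,-0.029,-0.046,-0.0,0],[0.02,-0.041,-0.064,-0.001,0],[0.02,-0.053,-0.084,-0.001,0],[0.02,-0.065,-0.104,-0.001,0],[0.02,-0.075,-0.124,-0.002,0],[0.02,-0.082,-0.144,-0.002,0],[0.02,-0.086,-0.164,-0.002,0],[0.02,-0.087,-0.184,-0.003,0],[0.02,-0.087,-0.204,-0.003,0],[0.02,-0.087,-0.222,-0.003,0],[0.02,-0.087,-0.239,-0.003,0],[0.02,-0.087,-0.254,-0.003,0],[0.02,-0.087,-0.266,-0.003,0],[0.02,-0.087,-0.276,-0.003,0],[0.02,-0.087,-0.282,-0.003,0],[0.02,-0.087,-0.284,-0.003,0],[0.02,-0.087,-0.284,-0.003,0]]]' 60
python3 - <<'E'
from h import *
im=grab_frame('wrist'); cv2.imwrite('pics/w14.png',im)
delta([.5226,-.1358,.218],169.5); s=arm.get_state(); print(s['moment'],s['ee_rot'])
im=grab_frame('top'); crop(im,230,110,390,240,4,'t14.png')
im=grab_frame('side'); crop(im,170,100,330,280,4,'s14.png')
E
```

```text
t: 20.98
eef_pos: [0.5232, -0.1362, 0.2178]
ee_rot: [3.129, 0.011, 2.959]
force: [0.0, -0.4, -5.3]
width: 0.0315
t 21.03 pos [ 0.5233 -0.1358  0.2178] yaw 169.6 w 0.0315 F [ 1.2  0.1 -6.1] -> delta mm [ 0.6 -0.1 -0.2] turn 0.1 rows>= 2
[ 0.477  -0.1255 -0.0051] [3.1288 0.0109 2.9596]
```

View pics/w14.png

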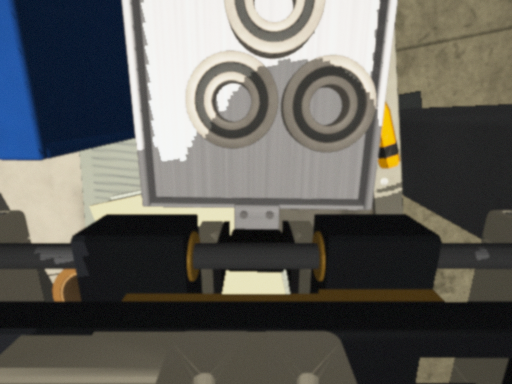

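View pics/t14.png

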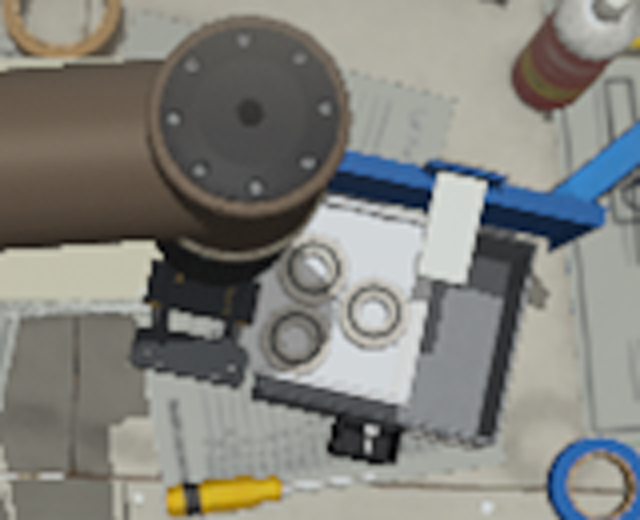

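View pics/s14.png

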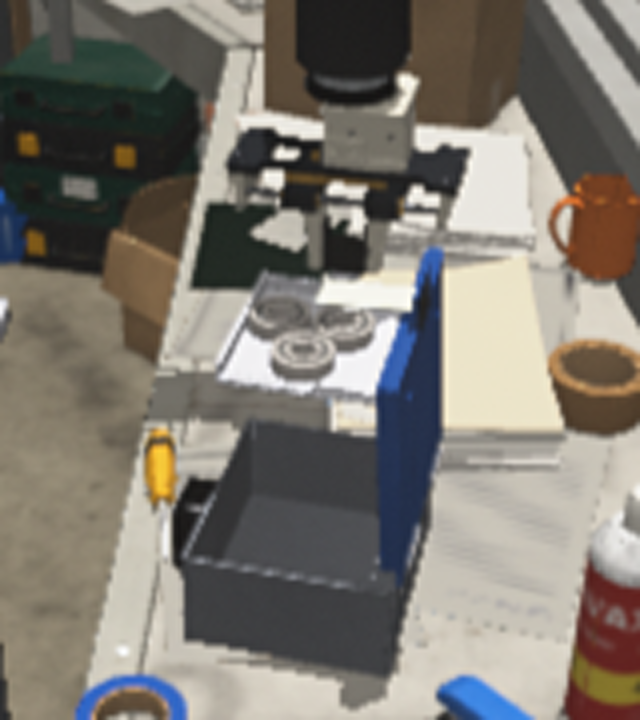

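The tray is over the box interior and level, clear of the lid. I'll ease the grip in steps so that it tips.

```bash
python3 -m handwheel '[[[0.02,0,0,0,0],[0.02,0,0,0,0],[0.02,0,0,0,0]]]' 40
python3 -c "
from h import *
s=arm.get_state(); print(s['moment'],s['force'])"
python3 -m handwheel '[[[0.02,0,0,0,0],[0.02,0,0,0,0],[0.02,0,0,0,0]]]' 28
python3 -c "
from h import *
s=arm.get_state(); print(s['moment'],s['force'])
im=grab_frame('side'); crop(im,170,100,330,280,4,'s15.png')"
```

```text
t: 21.38
eef_pos: [0.5235, -0.135, 0.2179]
ee_rot: [3.129, 0.011, 2.961]
force: [-0.2, -0.1, -5.1]
width: 0.0321
[ 0.4281 -0.1382  0.0105] [-0.1847 -0.0972 -5.1206]
t: 21.63
eef_pos: [0.5235, -0.135, 0.2179]
ee_rot: [3.129, 0.011, 2.961]
force: [-0.6, -0.6, -4.9]
width: 0.0312
[ 0.3108 -0.0942 -0.0264] [-0.5521 -0.6086 -4.8936]
```

View pics/s15.png

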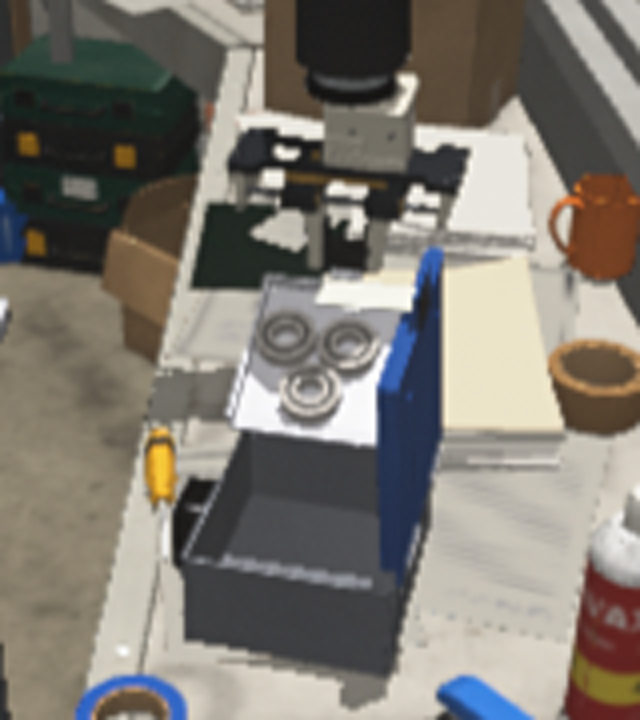

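It's tipping in a controlled way, with the bearings still on the tray. I'll hold at 28 N and let it go on.

```bash
python3 -m handwheel '[[[0.02,0,0,0,0],[0.02,0,0,0,0],[0.02,0,0,0,0],[0.02,0,0,0,0]]]' 28
python3 -c "
from h import *
s=arm.get_state(); print(s['moment'],s['force'])
im=grab_frame('side'); crop(im,170,100,330,280,4,'s16.png')
im=grab_frame('top'); crop(im,230,110,390,240,4,'t16.png')"
```

```text
t: 22.02
eef_pos: [0.5238, -0.1352, 0.2183]
ee_rot: [3.129, 0.012, 2.961]
force: [0.8, 0.7, -2.4]
width: 0.0318
[0.1023 0.0161 0.0182] [ 0.8465  0.6878 -2.3602]
```

View pics/s16.png

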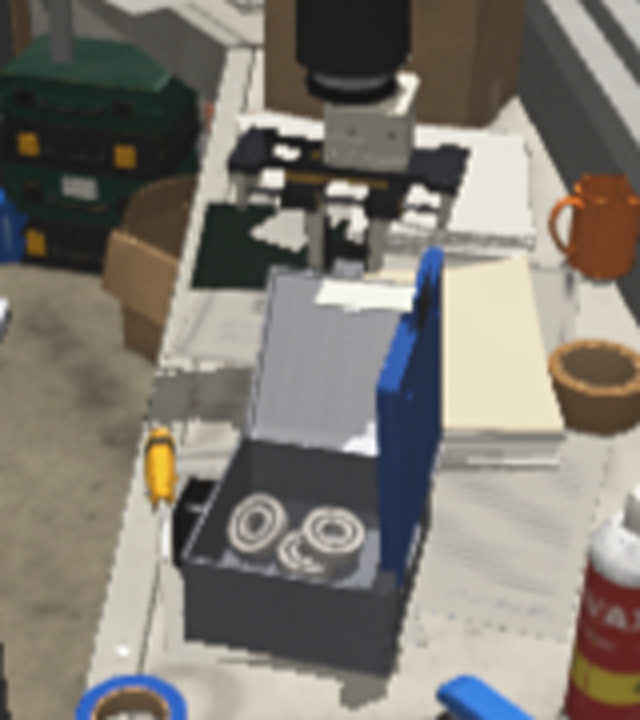

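View pics/t16.png

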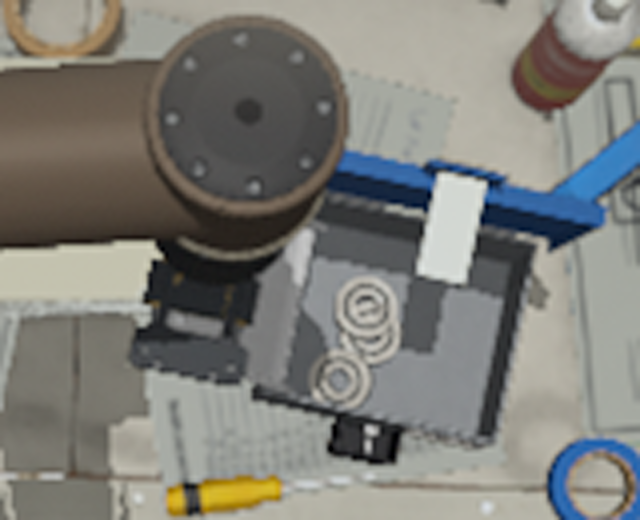

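All three bearings are in the box, lying low, and the tray is empty. I'll re-grip firmly, lift straight up, and go back towards the mat.

```bash
python3 -m handwheel '[[[0.02,0,0,0,0],[0.02,0,0,0,0],[0.02,0,0,-0.01,0],[0.02,0,0,-0.025,0],[0.02,0,0.005,-0.045,0],[0.02,0,0.015,-0.06,0],[0.02,0.005,0.04,-0.06,0],[0.02,0.01,0.07,-0.06,0],[0.02,0.02,0.1,-0.06,-1],[0.02,0.03,0.13,-0.06,-2],[0.02,0.04,0.17,-0.06,-3.5],[0.02,0.055,0.21,-0.05,-5],[0.02,0.07,0.25,-0.04,-6],[0.02,0.08,0.29,-0.03,-7],[0.02,0.09,0.33,-0.02,-8],[0.02,0.1,0.36,-0.01,-9],[0.02,0.11,0.4,0.0,-10.5],[0.02,0.115,0.44,0.0,-10.5],[0.02,0.115,0.47,0.0,-10.5],[0.02,0.115,0.47,0.0,-10.5]]]' 60
python3 - <<'E'
from h import *
delta([.447,.36,.2],180); s=arm.get_state(); print(s['moment'],s['ee_rot'])
im=grab_frame('wrist'); cv2.imwrite('pics/w17.png',im)
im=grab_frame('side'); crop(im,170,60,310,230,4,'s17.png')
im=grab_frame('top'); crop(im,80,130,400,250,2.5,'t17.png')
E
```

```text
t: 23.78
eef_pos: [0.4956, 0.3532, 0.2229]
ee_rot: [3.131, 0.015, -3.135]
force: [1.4, -0.4, -1.4]
width: 0.0315
t 23.78 pos [0.4956 0.3532 0.2229] yaw -179.6 w 0.0315 F [ 1.4 -0.4 -1.4] -> delta mm [48.9  6.9 22.2] turn 0.4 rows>= 3
[ 0.1049 -0.1976  0.0088] [ 3.1309  0.0153 -3.135 ]
```

View pics/w17.png

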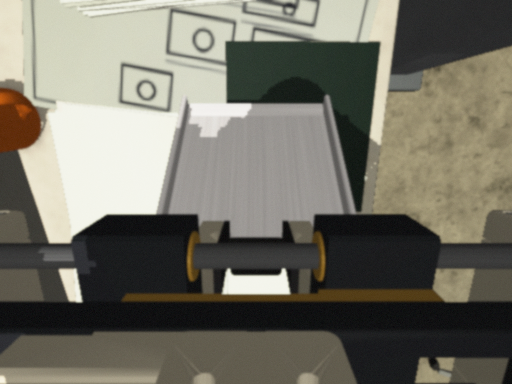

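View pics/s17.png

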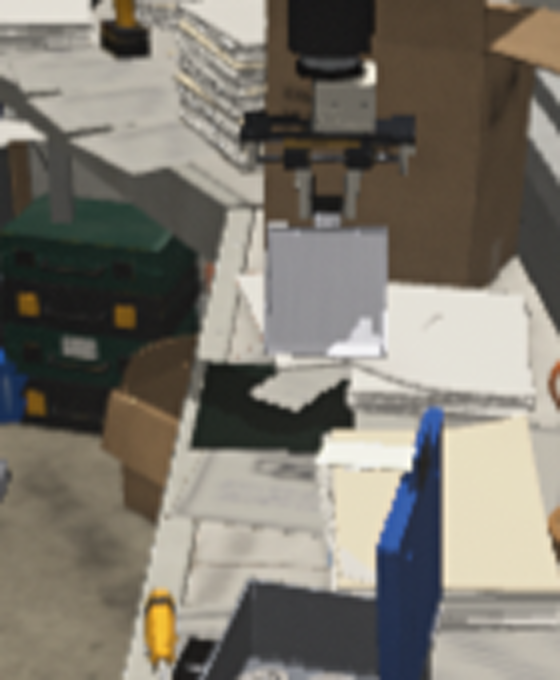

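View pics/t17.png

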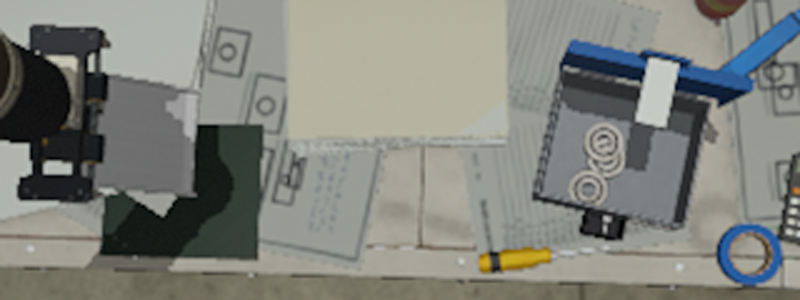

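Wrist view: the empty tilted tray's pour edge runs from (190,101) to (324,101), and the mat's -y edge from (227,42) to (378,42). I'll compute the tilt and refine the mat position.

Run:
```python
from h import *
from scipy.optimize import least_squares
ps=pose(); c=cam('wrist',ps)
for p in [(227,42),(378,42)]: print('mat',pix2w('wrist',p,.003,c))
piv=ps[0]+[0,0,.019]
def pt(a,tx,off):
    y,z=-.171,-.031
    return piv+[tx, y*np.cos(a)-z*np.sin(a), y*np.sin(a)+z*np.cos(a)]
for a in np.arange(.5,1.3,.1): print(round(a,2),w2pix('wrist',pt(a,.07,0),c),w2pix('wrist',pt(a,-.07,0),c),pt(a,0,0))
im=cv2.imread('pics/t17.png')
ct=cam('top')
for u,v in [(102,255),(256,259),(262,126)]: print(pix2w('top',(80+u/2.5,130+v/2.5),.003,ct))
```

```text
mat [0.5327 0.1904 0.003 ]
mat [0.3495 0.1903 0.003 ]
0.5 [168.878   31.5656] [346.0474  31.5438] [0.4948 0.2128 0.1328]
0.6 [174.752   51.2365] [340.2135  51.3587] [0.4948 0.2243 0.1198]
0.7 [179.6215  69.7387] [335.3521  69.9799] [0.4948 0.2372 0.1081]
0.8 [183.6596  87.2893] [331.2942  87.6314] [0.4948 0.2511 0.0977]
0.9 [186.998  104.0678] [327.911  104.4978] [0.4948 0.266  0.0888]
1.0 [189.7381 120.2257] [325.1035 120.7345] [0.4948 0.2817 0.0813]
1.1 [191.9579 135.8937] [322.7954 136.4751] [0.4948 0.298  0.0755]
1.2 [193.7177 151.1869] [320.9277 151.8373] [0.4948 0.3149 0.0714]
[0.3463 0.41   0.003 ]
[0.3468 0.1955 0.003 ]
[0.5329 0.1969 0.003 ]
```

Tilt is about 0.88 rad. I'll put the pour edge on the mat at y≈0.21, ease the grip, and swing the handle down along an arc so the tray lies flat.

```bash
python3 -m handwheel '[[[0.02,0.025,-0.03,0.02,0.4],[0.02,0.053,-0.062,0.05,0.4],[0.02,0.053,-0.062,0.07,0.4],[0.02,0.053,-0.062,0.073,0.4],[0.02,0.053,-0.062,0.073,0.4]]]' 60
python3 - <<'E'
from h import *
delta([.443,.317,.122],180);delta([.443,.342,.098],180);delta([.443,.362,.069],180);delta([.443,.373,.045],180)
im=grab_frame('side'); crop(im,170,60,310,230,4,'s18.png')
E
```

```text
t: 24.35
eef_pos: [0.4426, 0.2847, 0.1485]
ee_rot: [3.133, 0.013, 3.137]
force: [0.3, 0.6, -1.0]
width: 0.0315
t 24.35 pos [0.4426 0.2847 0.1485] yaw 179.8 w 0.0315 F [ 0.3  0.6 -1. ] -> delta mm [ 0.1 32.1 26.8] turn -0.2 rows>= 3
t 24.35 pos [0.4426 0.2847 0.1485] yaw 179.8 w 0.0315 F [ 0.3  0.6 -1. ] -> delta mm [ 0.5 56.9 51. ] turn -0.2 rows>= 3
t 24.35 pos [0.4426 0.2847 0.1485] yaw 179.8 w 0.0315 F [ 0.3  0.6 -1. ] -> delta mm [ 0.9 76.7 80.2] turn -0.2 rows>= 4
t 24.35 pos [0.4426 0.2847 0.1485] yaw 179.8 w 0.0315 F [ 0.3  0.6 -1. ] -> delta mm [  1.3  87.5 104.3] turn -0.2 rows>= 5
```

View pics/s18.png

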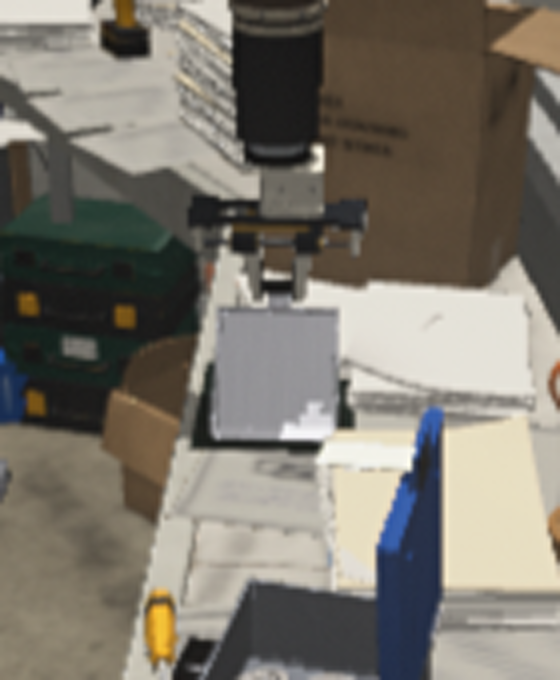

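```bash
python3 -m handwheel '[[[0.02,0,0.003,0.005,0],[0.02,0,0.006,0.01,0],[0.02,0,0.013,0.014,0],[0.02,0,0.02,0.018,0],[0.02,0,0.026,0.022,0],[0.02,0,0.032,0.027,0],[0.02,0,0.039,0.033,0],[0.02,0,0.045,0.039,0],[0.02,0,0.051,0.045,0],[0.02,0,0.057,0.051,0],[0.02,0,0.057,0.051,0]]]' 12
python3 - <<'E'
from h import *
delta([.443,.362,.069],180);delta([.443,.373,.045],180);delta([.443,.378,.0285],180);
im=grab_frame('side'); crop(im,170,100,310,230,4,'s19.png')
im=grab_frame('wrist'); cv2.imwrite('pics/w19.png',im)
E
```

```text
t: 25.32
eef_pos: [0.4442, 0.344, 0.0976]
ee_rot: [3.133, 0.013, 3.138]
force: [-0.1, -0.2, -0.5]
width: 0.0314
t 25.32 pos [0.4442 0.344  0.0976] yaw 179.8 w 0.0314 F [-0.1 -0.2 -0.5] -> delta mm [ 1.6 17.8 28.7] turn -0.2 rows>= 2
t 25.32 pos [0.4442 0.344  0.0976] yaw 179.8 w 0.0314 F [-0.1 -0.2 -0.5] -> delta mm [ 2.  28.6 52.8] turn -0.2 rows>= 3
t 25.32 pos [0.4442 0.344  0.0976] yaw 179.8 w 0.0314 F [-0.1 -0.2 -0.5] -> delta mm [ 2.2 33.5 69.3] turn -0.2 rows>= 3
```

View pics/s19.png

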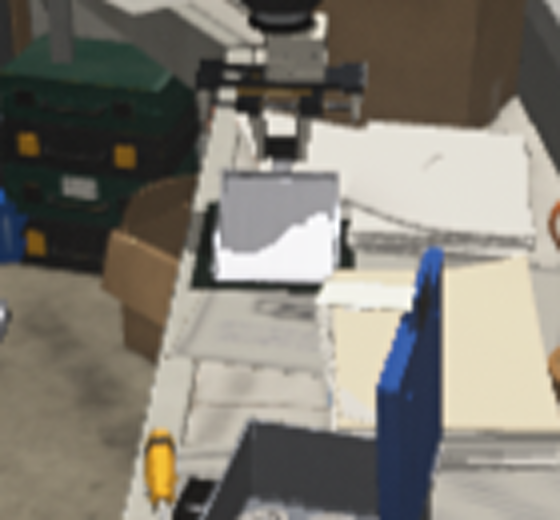

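View pics/w19.png

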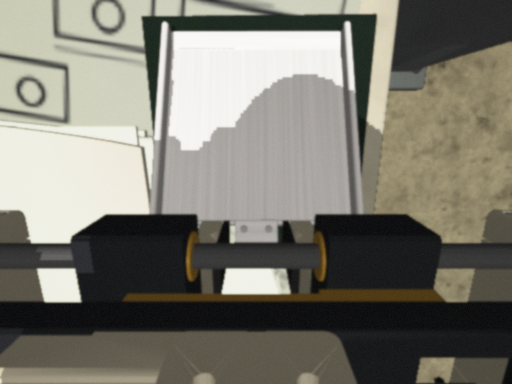

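The tray is coming down flat with its edge on the mat, so I'll continue the arc.

```bash
python3 -m handwheel '[[[0.02,0.001,0.006,0.008,0],[0.02,0.001,0.011,0.016,0],[0.02,0.001,0.016,0.024,0],[0.02,0.001,0.02,0.032,0],[0.02,0.001,0.024,0.04,0],[0.02,0.001,0.027,0.047,0],[0.02,0.001,0.0295,0.054,0],[0.02,0.001,0.0315,0.06,0],[0.02,0.001,0.033,0.065,0],[0.02,0.001,0.034,0.069,0],[0.02,0.001,0.0345,0.0705,0],[0.02,0.001,0.0345,0.0705,0],[0.02,0.001,0.0345,0.0705,0]]]' 12
python3 - <<'E'
from h import *
s=arm.get_state(); print(s['moment'],s['force'],s['eef_pos'])
im=grab_frame('side'); crop(im,170,100,310,230,4,'s20.png')
im=grab_frame('wrist'); cv2.imwrite('pics/w20.png',im)
E
```

```text
t: 26.5
eef_pos: [0.4446, 0.3786, 0.0287]
ee_rot: [3.132, 0.014, 3.138]
force: [0.2, -0.4, 1.1]
width: 0.032
[-0.0047 -0.2396  0.0483] [ 0.1812 -0.4108  1.1126] [0.4446 0.3786 0.0287]
```

View pics/s20.png

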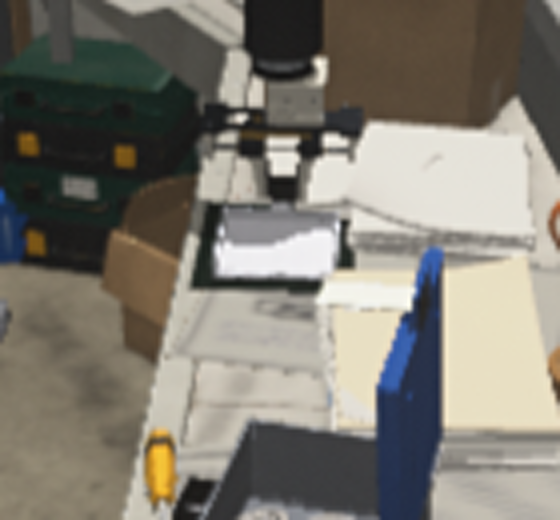

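View pics/w20.png

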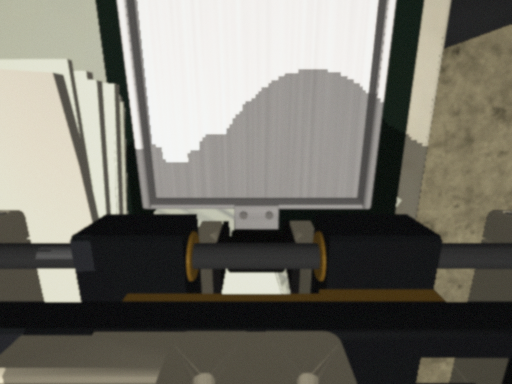

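```bash
python3 -m handwheel '[[[0.02,0,0,0.001,0],[0.05,0,0,0.001,0],[0.06,0,0,0.001,0],[0.06,0,0,0.001,0],[0.06,0,0,0,0],[0.06,0,0,-0.03,0],[0.06,0,0,-0.07,0],[0.06,0,0.01,-0.11,0],[0.06,0,0.03,-0.15,0],[0.06,0,0.04,-0.17,0],[0.06,0,0.04,-0.17,0],[0.06,0,0.04,-0.17,0]]]' 12
python3 - <<'E'
from h import *
s=arm.get_state(); print(s['moment'],s['force'],s['eef_pos'])
ps=pose(); np.savez('w21.npz',x=ps[0],R=ps[1])
im=grab_frame('wrist'); cv2.imwrite('pics/w21.png',im)
im=grab_frame('side'); crop(im,190,120,270,180,8,'s21.png')
im=grab_frame('top'); crop(im,110,170,210,240,7,'t21.png')
E
```

```text
t: 27.6
eef_pos: [0.4424, 0.4181, 0.2008]
ee_rot: [3.129, 0.016, 3.138]
force: [0.2, -0.3, -0.7]
width: 0.0599
[-0.0172  0.0693 -0.0125] [ 0.2197 -0.2784 -0.6832] [0.4424 0.4181 0.2008]
```

View pics/s21.png

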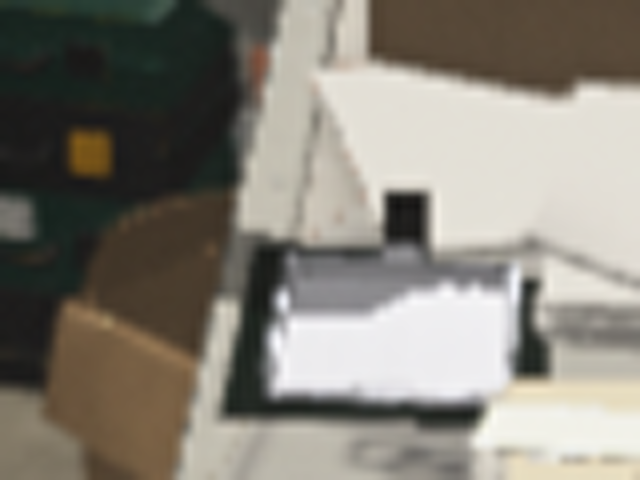

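View pics/w21.png

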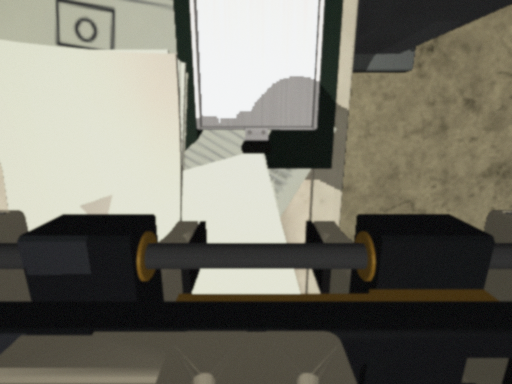

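View pics/t21.png

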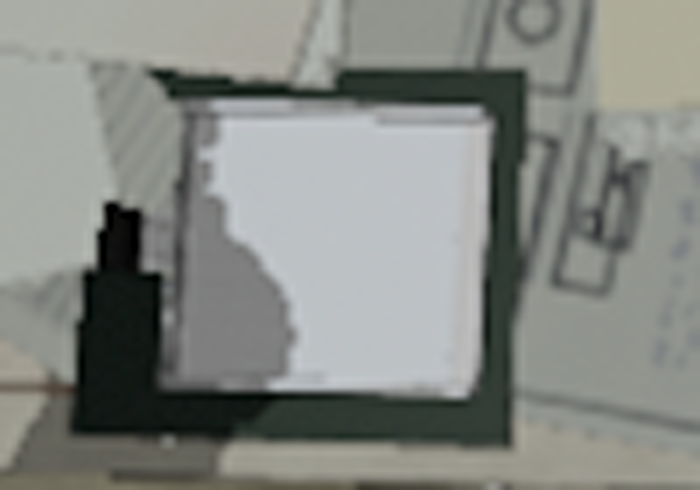

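The tray stands flat and empty on its mat, with a green margin visible at the front, back and -y edges. Next is the lid. First I'll locate the bottle behind the box and take an unobstructed look at the box.

Run:
```python
from h import *
im=grab_frame('top'); crop(im,280,70,440,240,3.5,'t22.png')
im=grab_frame('side'); crop(im,170,130,400,300,3.4,'s22.png')
d=np.load('w21.npz'); c=cam('wrist',(d['x'],d['R']))
for n,p,z in [('lip L',(190,0),.012),('backL',(199,127),.022),('backR',(318,131),.022),('handle',(257,147),.058),('matBR',(332,166),.003)]: print(n,pix2w('wrist',p,z,c))
```

```text
lip L [0.515  0.2269 0.012 ]
backL [0.5109 0.3601 0.022 ]
backR [0.3715 0.3651 0.022 ]
handle [0.4425 0.3796 0.058 ]
matBR [0.3473 0.41   0.003 ]
```

View pics/t22.png

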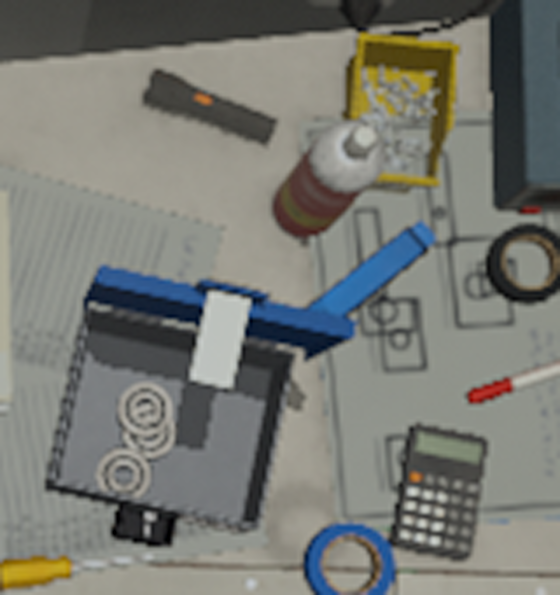

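View pics/s22.png

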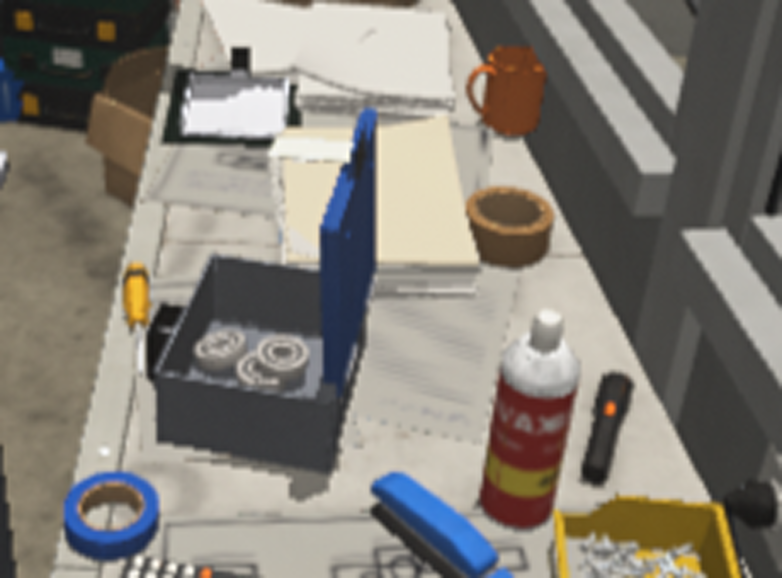

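Run:
```python
from h import *
print(pix2w('top',(280+300/3.5,70+205/3.5),.02),pix2w('side',(170+518/3.4,130+500/3.4),.0))
for z in (.15,.2,.25,.3): print(z,pix2w('top',(280+363/3.5,70+137/3.5),z),pix2w('side',(170+546/3.4,130+318/3.4),z))
O=np.array([.5023,-.2947,0]);th=np.radians(-10.5);ex=np.array([np.cos(th),np.sin(th),0]);ey=np.array([-np.sin(th),np.cos(th),0])
for phi in (1.4,1.5): 
    for r in (.188,.182,.206):
      X=O+ex*(.088-r*np.cos(phi))+[0,0,.101+r*np.sin(phi)]
      print(phi,r,X,w2pix('top',X),w2pix('side',X))
```

```text
[ 0.7301 -0.4324  0.02  ] [ 0.7401 -0.4283  0.    ]
0.15 [ 0.7559 -0.458   0.15  ] [ 0.7564 -0.351   0.15  ]
0.2 [ 0.7382 -0.4435  0.2   ] [ 0.7392 -0.4167  0.2   ]
0.25 [ 0.7205 -0.429   0.25  ] [ 0.722  -0.4825  0.25  ]
0.3 [ 0.7028 -0.4145  0.3   ] [ 0.7047 -0.5482  0.3   ]
1.4 0.188 [ 0.5574 -0.3049  0.2863] [343.3631 160.1677] [267.713  175.1684]
1.4 0.182 [ 0.5584 -0.3051  0.2804] [343.0338 160.2598] [267.9472 176.9184]
1.4 0.206 [ 0.5544 -0.3044  0.304 ] [344.3722 159.8854] [267.0027 169.8617]
1.5 0.188 [ 0.5758 -0.3083  0.2885] [344.7543 153.5865] [273.9396 175.313 ]
1.5 0.182 [ 0.5762 -0.3084  0.2825] [344.3735 153.9225] [273.9592 177.0648]
1.5 0.206 [ 0.5745 -0.3081  0.3065] [345.9216 152.5566] [273.8803 169.9982]
```

```bash
python3 -c "
from h import *
delta([.5,.3,.36],-140);delta([.6498,-.322,.365],-100.5)"
```

```text
t 27.85 pos [0.4419 0.4161 0.1978] yaw 179.8 w 0.0602 F [ 0.2 -0.2 -0.3] -> delta mm [ -60.7 -114.7 -162.3] turn -40.2 rows>= 7
t 27.85 pos [0.4419 0.4161 0.1978] yaw 179.8 w 0.0602 F [ 0.2 -0.2 -0.3] -> delta mm [-213.1 -736.  -169.9] turn -79.7 rows>= 20
```

```bash
python3 -m handwheel '[[[0.03,0,0,-0.04,0],[0.0,0,-0.02,-0.08,-7],[0.0,-0.02,-0.06,-0.11,-14],[0.0,-0.03,-0.1,-0.14,-21],[0.0,-0.04,-0.14,-0.165,-28],[0.0,-0.05,-0.18,-0.168,-35],[0.0,-0.06,-0.22,-0.168,-42],[0.0,-0.075,-0.26,-0.168,-49],[0.0,-0.09,-0.3,-0.168,-56],[0.0,-0.1,-0.34,-0.168,-63],[0.0,-0.11,-0.38,-0.168,-70],[0.0,-0.12,-0.42,-0.168,-77],[0.0,-0.12,-0.42,-0.168,-79.7],[0.0,-0.12,-0.42,-0.168,-79.7]]]' 12
python3 -c "
from h import *
delta([.6498,-.322,.365],-100.5)"
```

```text
t: 29.02
eef_pos: [0.5582, -0.0103, 0.3632]
ee_rot: [-3.132, 0.007, -1.749]
force: [-0.2, 0.9, -0.4]
width: 0.0005
t 29.02 pos [ 0.5582 -0.0103  0.3632] yaw -100.2 w 0.0005 F [-0.2  0.9 -0.4] -> delta mm [ 290.4 -145.5   -2.6] turn 0.3 rows>= 9
```

```bash
python3 -m handwheel '[[[0.0,0.02,-0.03,0,0],[0.0,0.045,-0.06,0,0],[0.0,0.07,-0.09,0,0],[0.0,0.1,-0.115,0,0],[0.0,0.13,-0.135,0,0],[0.0,0.165,-0.145,0,0],[0.0,0.205,-0.145,0,0],[0.0,0.245,-0.145,0,0],[0.0,0.28,-0.145,0,0],[0.0,0.29,-0.145,0,0],[0.0,0.29,-0.145,0,0]]]'
python3 - <<'E'
from h import *
delta([.6498,-.322,.365],-100.5); print(arm.get_state()['q'])
im=grab_frame('side'); crop(im,170,60,400,260,3.4,'s23.png')
im=grab_frame('top'); crop(im,280,70,440,240,3.5,'t23.png')
E
```

```text
t: 29.93
eef_pos: [0.6482, -0.3246, 0.3606]
ee_rot: [-3.135, 0.007, -1.754]
force: [-0.0, 1.4, 0.6]
width: 0.0009
t 29.93 pos [ 0.6482 -0.3246  0.3606] yaw -100.5 w 0.0009 F [-0.   1.4  0.6] -> delta mm [-2.9 -1.1 -4.4] turn 0.0 rows>= 2
[-0.2006  0.3994  0.3713 -0.0075 -1.5359  1.5884]
```

View pics/s23.png

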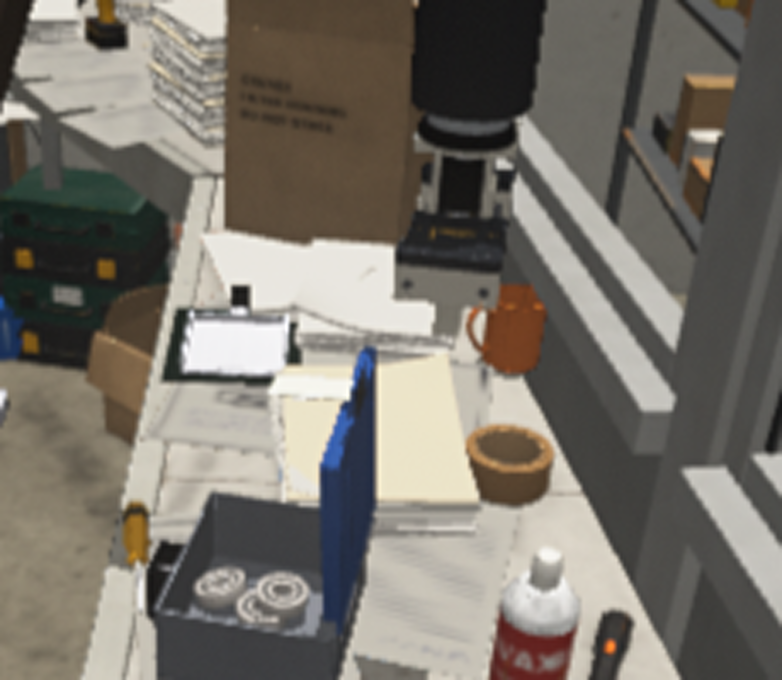

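```bash
python3 -m handwheel '[[[0.0,-0.002,0,0.03,0],[0.0,-0.002,0,0.06,0],[0.0,-0.002,0,0.085,0],[0.0,-0.002,0,0.1,0],[0.0,-0.002,0.0,0.1,0],[0.0,-0.002,0.0,0.1,0]]]'
python3 - <<'E'
from h import *
O=np.array([.5023,-.2947,0]);th=np.radians(-10.5);ex=np.array([np.cos(th),np.sin(th),0]);ey=np.array([-np.sin(th),np.cos(th),0])
s=arm.get_state();x=np.array(s['eef_pos']);print('box',(x-O)@ex,(x-O)@ey,x[2],s['force'],s['ee_rot'])
im=grab_frame('side'); crop(im,170,60,400,260,3.4,'s24.png')
im=grab_frame('wrist'); cv2.imwrite('pics/w24.png',im)
E
```

```text
t: 30.53
eef_pos: [0.6507, -0.3177, 0.261]
ee_rot: [-3.135, 0.008, -1.749]
force: [0.3, -1.0, 0.3]
width: 0.0005
box 0.15007796620966815 0.00441224041173432 0.2609877770981882 [ 0.3243 -1.0274  0.3482] [-3.135   0.0077 -1.7494]
```

View pics/s24.png

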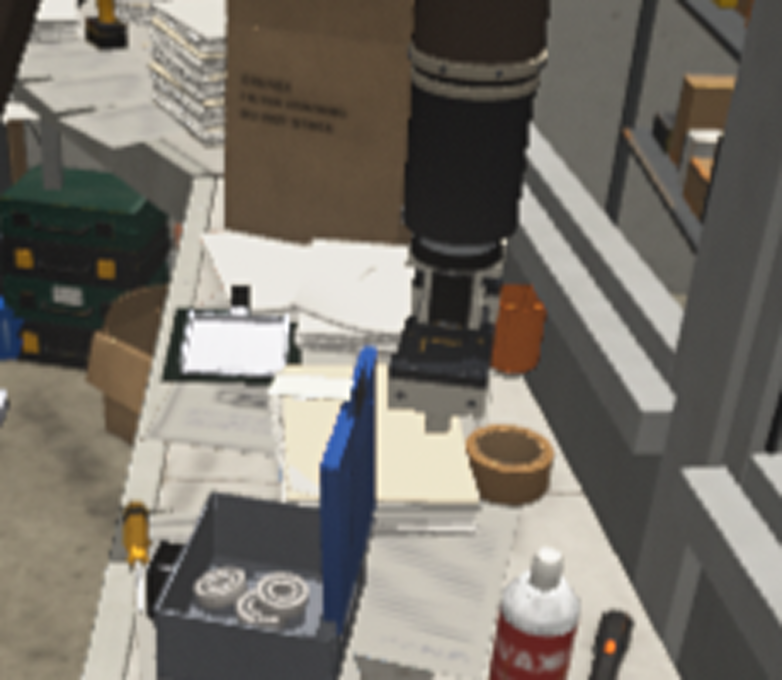

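View pics/w24.png

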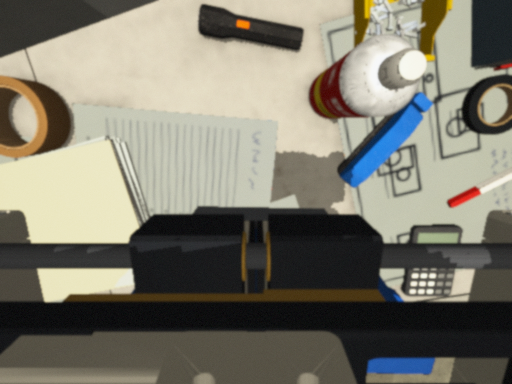

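```bash
python3 -m handwheel '[[[0.0,0.004,0.02,0,0],[0.0,0.004,0.04,0,0],[0.0,0.004,0.055,0,0],[0.0,0.004,0.065,0,0],[0.0,0.004,0.075,0,0],[0.0,0.004,0.084,0.0,0],[0.0,0.004,0.093,0.0,0],[0.0,0.004,0.102,0.002,0],[0.0,0.004,0.11,0.004,0],[0.0,0.004,0.118,0.006,0],[0.0,0.004,0.126,0.008,0],[0.0,0.004,0.126,0.008,0]]]'
python3 - <<'E'
from h import *
O=np.array([.5023,-.2947,0]);th=np.radians(-10.5);ex=np.array([np.cos(th),np.sin(th),0]);ey=np.array([-np.sin(th),np.cos(th),0])
s=arm.get_state();x=np.array(s['eef_pos']);print('box',(x-O)@ex,(x-O)@ey,x[2],s['force'],s['ee_rot'])
im=grab_frame('side'); crop(im,170,60,400,260,3.4,'s25.png')
E
```

```text
t: 31.63
eef_pos: [0.5252, -0.2997, 0.2536]
ee_rot: [-3.132, 0.007, -1.75]
force: [0.2, -0.4, -1.1]
width: 0.0003
box 0.023474148267303704 -0.0007816182645235131 0.25356282989840917 [ 0.2249 -0.3949 -1.0856] [-3.1322  0.0074 -1.75  ]
```

View pics/s25.png

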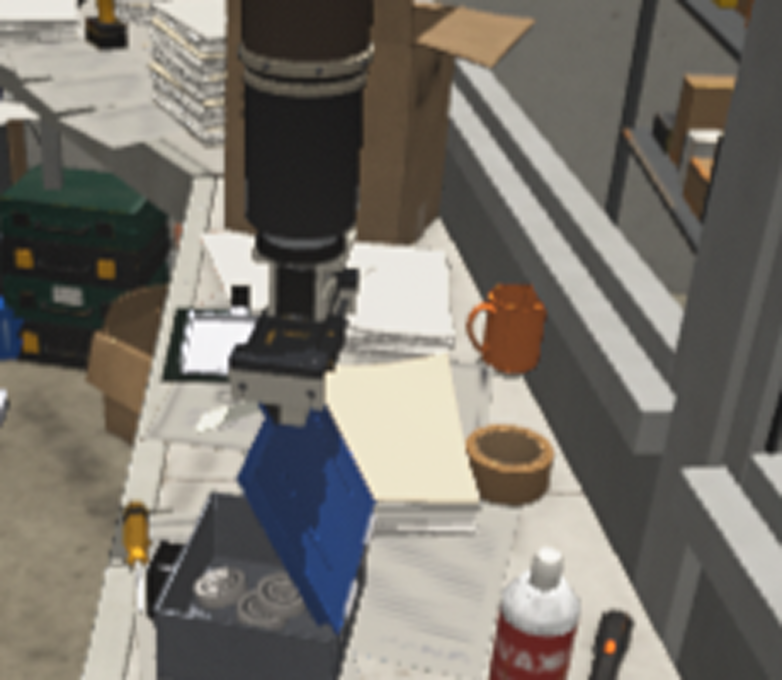

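The lid follows the finger, so I'll carry on down the arc.

```bash
python3 -m handwheel '[[[0.0,-0.001,0.01,0.004,0],[0.0,-0.001,0.02,0.009,0],[0.0,-0.001,0.03,0.016,0],[0.0,-0.001,0.04,0.023,0],[0.0,-0.001,0.049,0.03,0],[0.0,-0.001,0.057,0.038,0],[0.0,-0.001,0.065,0.047,0],[0.0,-0.001,0.073,0.056,0],[0.0,-0.001,0.08,0.066,0],[0.0,-0.001,0.086,0.077,0],[0.0,-0.001,0.091,0.088,0],[0.0,-0.001,0.096,0.099,0],[0.0,-0.001,0.101,0.109,0],[0.0,-0.001,0.106,0.119,0],[0.0,-0.001,0.11,0.127,0],[0.0,-0.001,0.113,0.133,0],[0.0,-0.001,0.114,0.134,0],[0.0,-0.001,0.114,0.134,0]]]'
python3 - <<'E'
from h import *
O=np.array([.5023,-.2947,0]);th=np.radians(-10.5);ex=np.array([np.cos(th),np.sin(th),0]);ey=np.array([-np.sin(th),np.cos(th),0])
s=arm.get_state();x=np.array(s['eef_pos']);print('box',(x-O)@ex,(x-O)@ey,x[2],s['force'],s['ee_rot'])
im=grab_frame('side'); crop(im,170,100,330,280,4,'s26.png')
E
```

```text
t: 33.18
eef_pos: [0.4155, -0.278, 0.1187]
ee_rot: [-3.132, 0.007, -1.75]
force: [0.5, 0.3, 0.8]
width: 0.0005
box -0.08842958096055158 0.0006372592698641624 0.1186846529757309 [0.4861 0.2786 0.8389] [-3.1325  0.007  -1.7497]
```

View pics/s26.png

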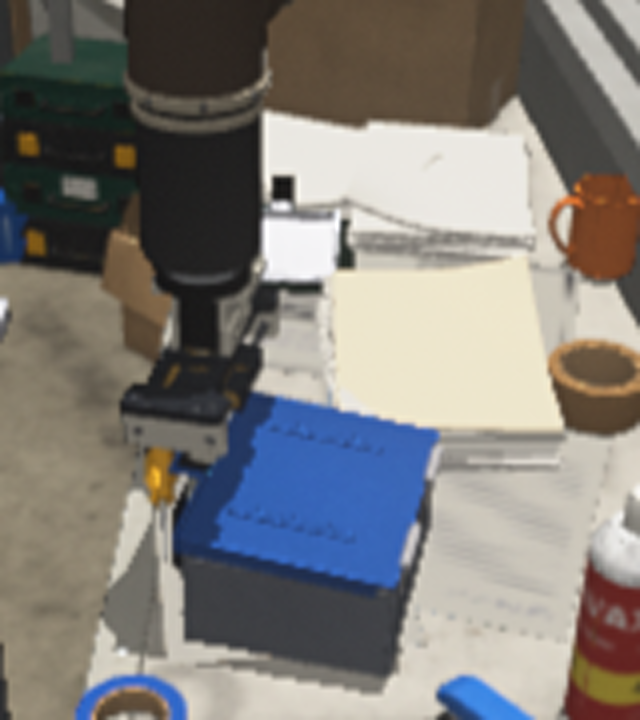

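```bash
python3 -m handwheel '[[[0.0,0,0.004,0.004,0],[0.0,0,0.008,0.008,0],[0.0,0,0.01,0.012,0],[0.0,0,0.01,0.016,0],[0.0,0,0.01,0.019,0],[0.0,0,0.01,0.021,0],[0.0,0,0.01,0.023,0],[0.0,0,0.01,0.024,0],[0.0,0,0.01,0.0245,0],[0.0,0,0.01,0.0245,0],[0.0,0,0.01,0.0245,0],[0.0,0,0.01,0.0245,0]]]'
```

```text
t: 34.23
eef_pos: [0.4051, -0.2761, 0.0946]
ee_rot: [-3.134, 0.007, -1.75]
force: [-4.1, 1.2, 8.8]
width: 0.0005
```

```bash
python3 -m handwheel '[[[0.0,0,0,0.001,0],[0.0,0,0,0.002,0],[0.0,0,0,0.002,0],[0.0,0,0,0.002,0]]]'
python3 -m handwheel '[[[0.0,0,0,-0.003,0],[0.0,0,0,-0.006,0],[0.0,0,0,-0.012,0],[0.0,0,0,-0.02,0],[0.0,0,0,-0.04,0],[0.0,0,-0.01,-0.08,0],[0.0,-0.03,-0.02,-0.12,0],[0.0,-0.07,-0.03,-0.15,0],[0.0,-0.11,-0.03,-0.17,0],[0.0,-0.15,-0.03,-0.17,0],[0.0,-0.19,-0.03,-0.17,0],[0.0,-0.23,-0.03,-0.17,0],[0.0,-0.27,-0.03,-0.17,0],[0.0,-0.27,-0.03,-0.17,0],[0.0,-0.27,-0.03,-0.17,0]]]'
python3 - <<'E'
from h import *
im=grab_frame('side'); crop(im,170,100,330,280,4,'s27.png')
im=grab_frame('top'); crop(im,90,120,410,260,2.5,'t27.png')
E
```

```text
t: 34.57
eef_pos: [0.4051, -0.2762, 0.0933]
ee_rot: [-3.134, 0.006, -1.749]
force: [-4.2, 4.1, 12.1]
width: 0.0004
t: 35.82
eef_pos: [0.4815, -0.0138, 0.2657]
ee_rot: [-3.133, 0.007, -1.745]
force: [-0.8, -0.2, -0.3]
width: 0.0005
```

View pics/s27.png

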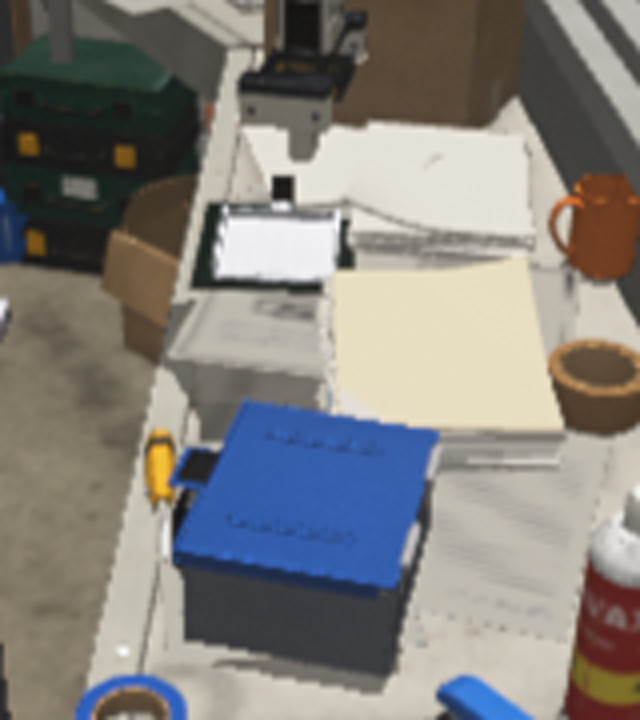

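View pics/t27.png

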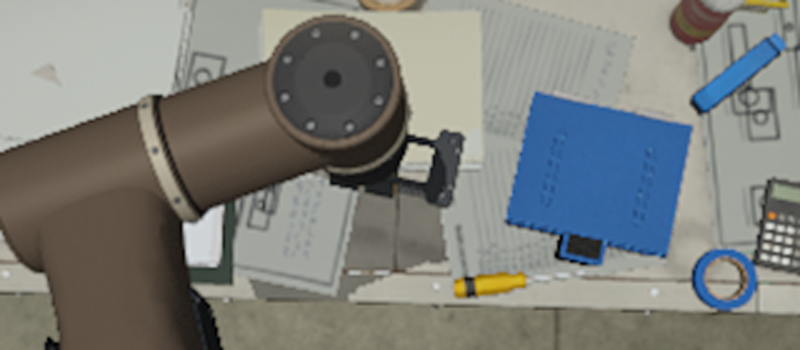

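The lid has stayed shut more than a second after release, and the side view shows it flush with the pad in front. I'll check the tray from above with the wrist camera, to rule out a knock.

```bash
python3 -c "
from h import *
delta([.45,.29,.33],-90)"
```

```text
t 35.92 pos [ 0.4809 -0.0163  0.2654] yaw -100.1 w 0.0007 F [-0.2 -0.5 -0.3] -> delta mm [-296.5   83.8  -63.3] turn -10.1 rows>= 9
```

```bash
python3 -m handwheel '[[[0.0,-0.03,0.02,-0.02,-3],[0.0,-0.07,0.05,-0.04,-6],[0.0,-0.11,0.08,-0.06,-10],[0.0,-0.15,0.1,-0.064,-10],[0.0,-0.19,0.11,-0.064,-10],[0.0,-0.23,0.113,-0.064,-10],[0.0,-0.26,0.113,-0.064,-10],[0.0,-0.29,0.113,-0.064,-10],[0.0,-0.29,0.113,-0.064,-10],[0.0,-0.29,0.113,-0.064,-10]]]'
python3 - <<'E'
from h import *
ps=pose(); np.savez('w28.npz',x=ps[0],R=ps[1]); print(ps[0])
im=grab_frame('wrist'); cv2.imwrite('pics/w28.png',im)
im=grab_frame('side'); crop(im,170,130,330,280,4,'s28.png')
E
```

```text
t: 36.75
eef_pos: [0.4205, 0.2893, 0.3294]
ee_rot: [-3.135, 0.003, -1.573]
force: [-0.4, -0.3, -0.3]
width: 0.0004
[0.4205 0.2893 0.3294]
```

View pics/w28.png

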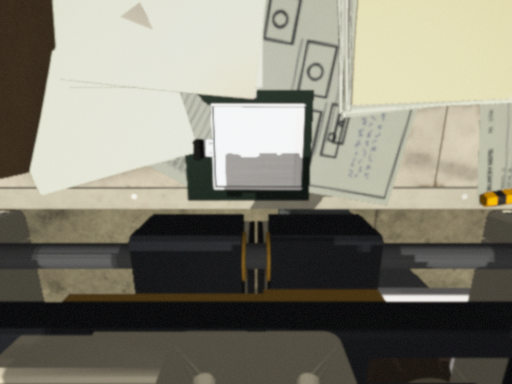

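View pics/s28.png

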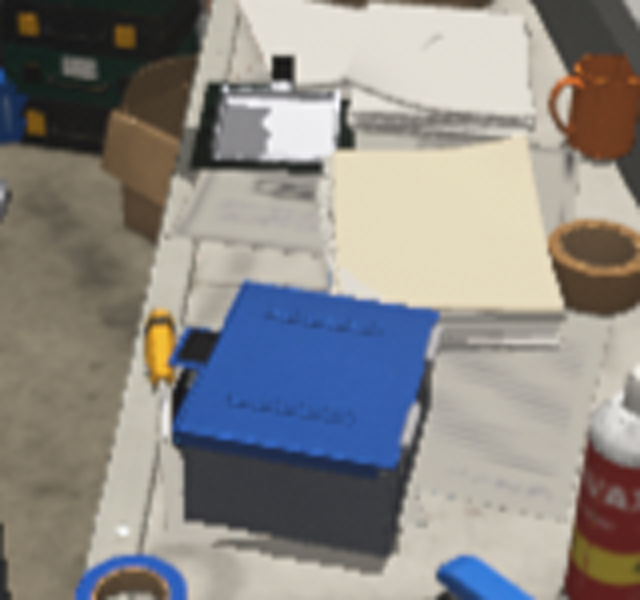

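Run:
```python
from h import *
im=cv2.imread('pics/w28.png'); crop(im,170,80,330,210,5,'w28c.png')
d=np.load('w28.npz'); c=cam('wrist',(d['x'],d['R']))
for n,p,z in [('lip',(308,147),.013),('handle back',(193,149),.058),('front wall',(260,191),.022),('back wall',(260,103),.022),('mat R',(312,147),.003),('mat L',(188,190),.003),('mat front',(260,200),.003),('mat back',(300,92),.003)]: print(n,pix2w('wrist',p,z,c))
```

```text
lip [0.4442 0.201  0.013 ]
handle back [0.4456 0.3848 0.058 ]
front wall [0.3701 0.2818 0.022 ]
back wall [0.5145 0.2821 0.022 ]
mat R [0.4432 0.1923 0.003 ]
mat L [0.3673 0.4105 0.003 ]
mat front [0.3485 0.2815 0.003 ]
mat back [0.5327 0.2163 0.003 ]
```

View pics/w28c.png

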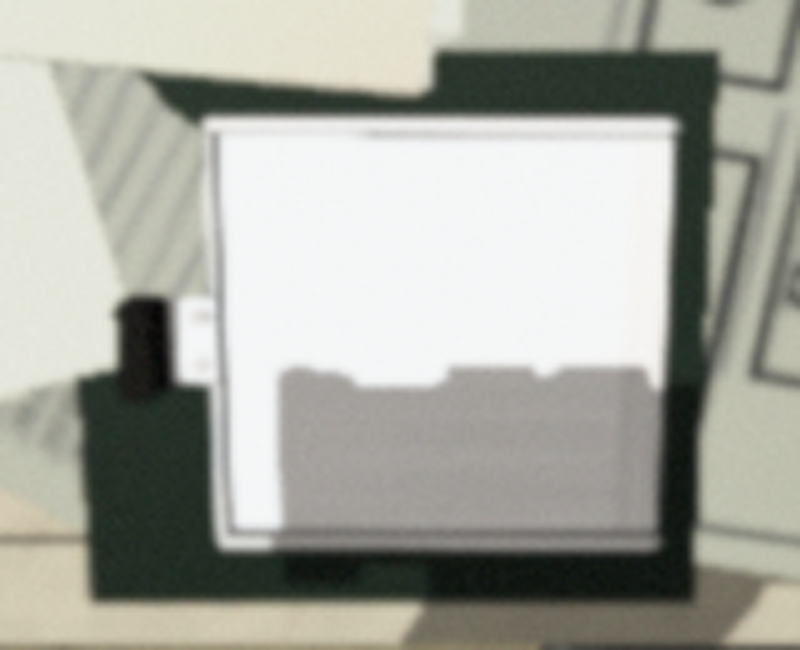

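The tray is flat, empty and wholly on the mat, with margins of roughly 9, 18, 22 and 26 mm. The lid is still shut. Handing in.

```bash
python3 -c "
from station import arm
print(arm.job_done(), arm.get_state()['t'])"
```

```text
the job is handed in; nothing more can be done
the job is handed in; nothing more can be done
```

The job is done and handed in at about 37 s of the 208 s allowed. No verdict was reported.

- **Collecting:** There were three bearings, two on the bench and one already in the tray. I put both bench bearings in the tray while the box was shut.
- **Pouring:** I pushed the latch and the lid sprang open. Easing the grip let the tray tip in the jaws over the box, and pictures from above and from the side showed all three bearings inside it.
- **Tray:** Its pour edge went down on the mat first, then I swung the handle down until it lay flat. The last wrist picture shows it empty, flat and wholly on the mat, with margins of about 9 to 26 mm.
- **Lid:** I swept the lid shut from behind and pressed it to its stop with about 12 N. It was still shut in the pictures just over 1 s and about 2 s after I let go. The latch was judged only by the lid staying down.

Nothing failed. The pad's stop read about 1.5 mm lower on the closing press than on the opening one, which is within the calibration error. I saw no sign that anything had been knocked aside.

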